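# Turn a polished end cover over with a spatula and seat it on the pins

### The job

Turn the polished end cover over in the wooden jig, using the spatula only and never the gripper itself: slide the blade in under the cover until its nose bears on the boss and the cover is snug against the step, then flip it up over the step with a turn of the spatula so that it lies boss up on the deck. Then push it home with the spatula, pressing it gently but firmly against both pins for a moment, and stand the spatula back on the bench. Do not ram or lean hard on the cover or the jig, and leave everything else alone.

Things in the scene. Friction and masses are not known exactly. Their poses are not given: they have to be found in the camera images.
- jig: Fixed dark wooden jig, 325 x 160 mm, two levels. Origin on the bench below the foot of the step, mid-width; x points from the low bay over the step to the deck, z up. Bay: x -170 to 0, top 8 mm over the bench, sides and end open. Step: upright face at x = 0, 16 mm high, full width. Deck: x 0 to 155, top 24 mm over the bench. A cover touching both pins has its centre at x = 75, y = 0.
- jig_step (a point): Middle of the top edge of the jig's step: jig x = 0, y = 0, 24 mm over the bench. Axes as the jig's.
- pins: Two upright steel locating pins on the deck, 10 mm thick, 16 mm high, centres at x = 129.5 mm, y = +25 and -25 mm. Same origin and axes as the jig.
- cover_center (a point): Centre of the cover's plate, mid-thickness. Loose polished steel disc 110 mm across, 6 mm thick, with a round boss (28 mm across, 6 mm high) in the middle of one face. z is the disc's axis, pointing out of the plain face: up at the start, when it stands on its boss in the bay, rim 6 mm clear of the floor all round and 5 to 20 mm short of the step; down once turned over.
- cover: The same cover, about 0.2 kg; origin at the middle of the boss's end face, 9 mm from the plate's centre along -z.
- spatula: Loose spatula, 0.2 kg. Flat steel blade 70 (x) x 70 (y) x 3 mm; two wire necks rise from its rear to a straight black handle that slopes up and back at 40 degrees to the blade: 95 long, 16 wide (along y), 22 mm deep, its lower front end 48 mm and upper rear end 120 mm behind the blade's centre. Origin: centre of the blade's underside; x to the nose, z up. It stands by itself flat on its blade.
- spatula_grip (a point): Centre of the handle, 84 mm behind the blade's centre and 68 mm above its underside: the place to grip, across the 16 mm width (fingers closing along the spatula's y), straight down or leaning over the blade. Grip hard, as the blade hangs ahead. Axes as the spatula's.
- spatula_nose (a point): Middle of the blade's front edge at its underside, 35 mm ahead of the blade's centre. Axes as the spatula's.
Mind the look-alikes: they are no part of the job. Leave any black or green look-alike of the cover alone.

How it is judged:
By the outcome, as a careful person would: the job done as asked, in the order asked, and still so for the second after the job is handed in, with the robot touching nothing.
It also fails if it takes over 72 s, if anything falls off the work surface, if the arm or the gripper's body presses on something with over 40 N, if the wrist force passes 120 N, or if a joint passes its speed limit or range.

### The arm

A 6-joint arm with a two-finger parallel gripper is mounted at the origin on the work surface. World frame = base frame: x ahead of the robot, y to its left, z up, the work surface at z = 0. Lengths are in m, angles in rad, forces in N, time in s.
With the tool pointing down it reaches from about 0.375 to 0.9 m from the base axis. Payload 3.1 kg.
Tool frame: the origin (TCP) lies at the very end of the fingers, on their centre line; the grasp point (between the pads) lies 19 mm behind it; z points along the fingers, y is the direction in which the jaws open and shut (so a half turn about z gives the same grasp; the last joint's range is limited). The gripper opens to 85 mm and grips with 20 to 120 N. Pads are 22 mm wide; open, the fingers measure 114 mm over their backs; the gripper's body (76 mm by 85 mm) begins 54 mm behind the grasp point. The pads swing forward as they close: fully open they stand 13 mm farther back than shut.
Start: joints at [-1.377, 0.527, 1.433, -0, 1.181, -0.178], TCP at [0.227, -0.582, 0.231] pointing down, gripper open.
Joint ranges: [-3.08, 3.08], [-0.75, 2.2], [0.22, 2.44], [-1.43, 4.57], [0, 2.65], [-2.85, 2.85]. Speed limits (rad/s): [2.79, 2.79, 3.14, 3.14, 3.14, 3.14].

### API

Orientations are given as a unit quaternion [x, y, z, w].
In Python, from station import manip gives the robot as it stands.
- The arm moves only by the tool send_rows, never from a script. Its argument "motion" is a list of rows, each an object with "gripper": the finger opening in mm, from 0 to 85.4; "travel": the shift along the tool's x, y, z in mm, a list of three; "rotation": the turn, a rotation vector about the tool's x, y, z in degrees, a list of three. In form: [{"gripper": gripper, "travel": [x, y, z], "rotation": [ax, ay, az]}, ...]. A call has 1 to 12 rows; each row shifts and turns the commanded pose from where the row before left it, along the tool's axes as they then stand; what a row does not reach is not made up. A row lasts 1/12 s, in which the tool goes at most 41.7 mm and 7.16 degrees, less where a joint would pass 70% of its speed; a pose out of reach is approached as far as the arm can. A call is refused whole if a number of a shift passes 41.7 or a number of a turn 7.16, either way. A call with a gripper value outside its range is refused whole. The fingers move at their own pace and stop on an object; "newtons" is the grip in N (left out, the last holds). Time passes only in rows, so rows that do not move let the fingers close. It gives the time, the measured TCP pose, the force and the opening at its end, in the units of the state.
- manip.sense(): the state, without advancing time (a new reading comes with each control period).
- manip.snapshot(name): name is "scene" or "top"; returns the picture (480x640x3 uint8, red, green, blue); there is no depth.
- manip.calibration(name): a dict with "fx", "fy", "cx", "cy" (pixels), "k1" (the pictures are not rectified: a ray, as slopes to the right and down, at radius r is drawn at 1 + k1 r^2 times it, then the intrinsics apply), "cam_to_world" (4x4, takes a point from camera to world coordinates). Camera axes: x right, y down, z forward; pixel columns grow to the right and rows downward; lengths in m; the calibration is good to about 2 mm. A picture is of the moment at which its call begins. calibration takes no time and is no camera call.
- manip.sign_off(): hands the job in, once; it reports no verdict.
The state is a dict: "t": time; "q": joint angles; "qd": joint speeds; "tau": joint torques, N m; "tcp_pos": TCP position; "tool_rot": TCP orientation; "force": force on the tool from outside, world axes, zero at the start; "ft_torque": the same for the moment, N m; "finger_gap": opening from 0.0 (shut) to 1.0 (fully open).
Only numpy, scipy, OpenCV 4.12 (cv2) and the standard library are available. Lean on these libraries where they do the work, as an engineer would, in place of code of your own. Each camera call takes 0.05 s, during which the arm holds its last target. There are 200 camera calls.

## Working session

There is one attempt and no reset: what is moved stays moved. The work goes in short steps, Python scripts to look and compute and a tool call to move; the robot and the scene stay as the last step left them, time stands still between calls to the robot, and variables do not carry over. Pictures are saved under pics/ and viewed, about 8 in all and at most 12, crops included, and the job is handed in when it is done.

Besides the shell and the picture viewer there is one more tool, called after ">>>" as name(argument=value, ...), one argument or row to a line, values as JSON. send_rows: Moves the arm, as the interface text tells. Its arguments: {"type":"object","properties":{"motion":{"type":"array","items":{"type":"object","properties":{"gripper":{"type":"number"},"travel":{"type":"array","items":{"type":"number"}},"rotation":{"type":"array","items":{"type":"number"}}}}},"newtons":{"type":"number"}},"required":["motion"]}

```bash
mkdir -p pics; cat > h.py <<'E'
import numpy as np, cv2
from station import manip
from scipy.spatial.transform import Rotation as R
def ray(c,uv):
    K=np.array([[c['fx'],0,c['cx']],[0,c['fy'],c['cy']],[0,0,1.]])
    p=cv2.undistortPoints(np.array(uv,float).reshape(-1,1,2),K,np.array([c['k1'],0,0,0.])).reshape(-1,2)
    T=np.array(c['cam_to_world']); d=np.c_[p,np.ones(len(p))]@T[:3,:3].T
    return T[:3,3],d
def plane(c,uv,z):
    o,d=ray(c,uv); return o+d*((z-o[2])/d[:,2])[:,None]
def proj(c,P):
    T=np.linalg.inv(np.array(c['cam_to_world'])); p=np.atleast_2d(P)@T[:3,:3].T+T[:3,3]
    s=p[:,:2]/p[:,2:]; s=s*(1+c['k1']*(s**2).sum(1,keepdims=True))
    return s*[c['fx'],c['fy']]+[c['cx'],c['cy']]
E
python3 - <<'E'
from h import *
for n in('scene','top'):
    im=manip.snapshot(n); cv2.imwrite(f'pics/{n}0.png',im[:,:,::-1]); c=manip.calibration(n); print(n,{k:np.round(v,4).tolist() for k,v in c.items()})
print(manip.sense())
E
```

```text
scene {'fx': 449.5538, 'fy': 449.5538, 'cx': 320.7893, 'cy': 245.4874, 'k1': 0.0284, 'cam_to_world': [[-0.908, 0.3181, -0.2727, 0.7712], [0.419, 0.6897, -0.5906, 0.5641], [0.0002, -0.6505, -0.7595, 0.6958], [0.0, 0.0, 0.0, 1.0]]}
top {'fx': 492.5913, 'fy': 492.5913, 'cx': 315.2949, 'cy': 234.8419, 'k1': 0.0266, 'cam_to_world': [[0.0298, -0.9871, 0.1573, 0.3779], [-0.9996, -0.0295, 0.0045, 0.0711], [0.0001, -0.1574, -0.9875, 0.9618], [0.0, 0.0, 0.0, 1.0]]}
{'t': 0.1, 'q': array([-1.37750410e+00,  5.28382217e-01,  1.43379167e+00,  7.65674191e-06,
        1.18140736e+00, -1.78503763e-01]), 'qd': array([ 0.00013682, -0.00345037, -0.00156084, -0.00104001, -0.00111793,
        0.0002744 ]), 'tau': array([-4.15211734e-04, -4.43305242e+01, -1.78586143e+01, -1.97333575e-04,
        3.89151683e-03,  1.22985645e-05]), 'tcp_pos': array([ 0.22695535, -0.58163466,  0.23042037]), 'tool_rot': array([ 9.82770455e-01,  1.84827607e-01, -3.81175060e-06, -9.94295484e-04]), 'force': array([ 0.26554152, -0.20952304,  0.02050776]), 'ft_torque': array([ 0.03549488,  0.03294803, -0.02189507]), 'finger_gap': 1.0036474262625616}
```

View pics/top0.png

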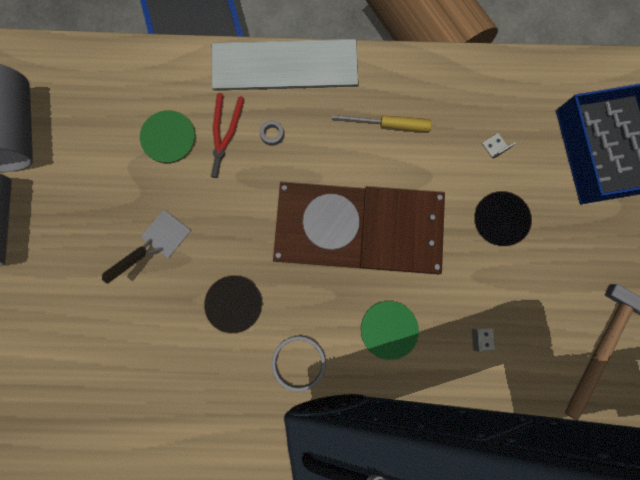

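View pics/scene0.png

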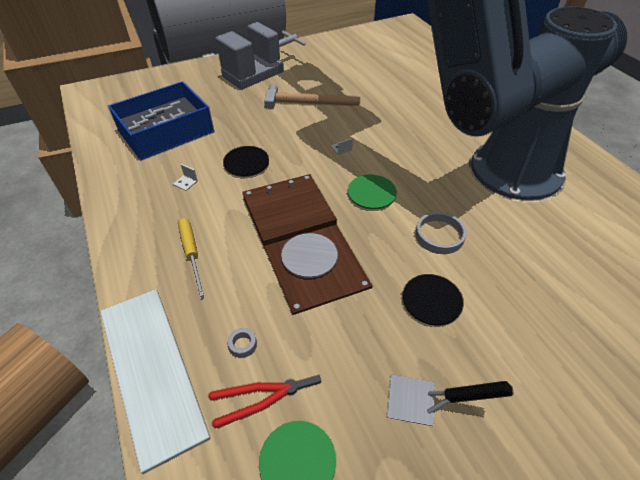

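Top view: bay left and deck right of the step (x≈363), silver cover in the bay at (331,221), spatula blade at (166,233) with its handle toward (105,277). In the scene view the cover is at (309,255) and the spatula at (412,400). Next I measure all three.

```bash
cat > m.py <<'E'
from h import *
np.set_printoptions(precision=4,suppress=True)
c=manip.calibration('top'); im=cv2.imread('pics/top0.png'); hsv=cv2.cvtColor(im,cv2.COLOR_BGR2HSV)
def big(m,box):
    k=np.zeros_like(m); x0,y0,x1,y1=box; k[y0:y1,x0:x1]=m[y0:y1,x0:x1]
    cs,_=cv2.findContours(k,cv2.RETR_EXTERNAL,cv2.CHAIN_APPROX_NONE); return max(cs,key=cv2.contourArea)
# cover
grey=((hsv[...,1]<45)&(hsv[...,2]>90)).astype(np.uint8)*255
k=big(grey,(295,190,362,255)); P=plane(c,k.reshape(-1,2),0.020)
(cx,cy),r=cv2.minEnclosingCircle(P[:,:2].astype(np.float32)); e=cv2.fitEllipse(P[:,:2].astype(np.float32)); print('cover',cx,cy,r*2,e)
# blade
k=big(grey,(140,205,195,262)); P=plane(c,k.reshape(-1,2),0.003)
r=cv2.minAreaRect(P[:,:2].astype(np.float32)*1000); print('blade',r); print(cv2.boxPoints(r))
# handle
dark=(hsv[...,2]<60).astype(np.uint8)*255
k=big(dark,(95,240,150,290)); q=cv2.minAreaRect(k); print('handle px',q)
bx=cv2.boxPoints(q); m=k.reshape(-1,2).mean(0); print(plane(c,[m],0.068), plane(c,bx,0.068)[:,:2])
# jig
j=((hsv[...,2]<115)&(hsv[...,1]>70)).astype(np.uint8)*255
k=big(cv2.morphologyEx(j,cv2.MORPH_OPEN,np.ones((3,3))),(265,170,455,285)); ap=cv2.approxPolyDP(k,5,True).reshape(-1,2); print('jig px',ap.tolist())
print('z8',plane(c,ap,.008)[:,:2]);print('z24',plane(c,ap,.024)[:,:2])
E
python3 m.py
```

```text
cover 0.5563565492630005 0.046606529504060745 0.11076690256595612 ((0.5565235018730164, 0.04657158628106117), (0.10777515172958374, 0.10827071964740753), 120.14596557617188)
blade ((524.5938720703125, 370.6624755859375), (70.77941131591797, 71.4572525024414), 54.49282455444336)
[[474.9547 362.6051]
 [533.124  321.1024]
 [574.233  378.7198]
 [516.0637 420.2226]]
handle px ((124.31757354736328, 264.3446044921875), (10.694782257080078, 52.1951904296875), 54.46232223510742)
[[0.4565 0.4195 0.068 ]] [[0.435  0.4614]
 [0.4924 0.3901]
 [0.4768 0.3774]
 [0.4197 0.4487]]
jig px [[280, 181], [287, 189], [279, 189], [273, 253], [281, 257], [274, 262], [441, 273], [442, 266], [433, 265], [442, 264], [444, 199], [436, 196], [444, 192]]
z8 [[ 0.6364  0.1491]
 [ 0.6204  0.1345]
 [ 0.62    0.1504]
 [ 0.4915  0.1568]
 [ 0.4842  0.1409]
 [ 0.474   0.1541]
 [ 0.4624 -0.1697]
 [ 0.476  -0.1717]
 [ 0.4774 -0.1544]
 [ 0.4799 -0.1718]
 [ 0.6092 -0.1771]
 [ 0.6149 -0.1613]
 [ 0.6235 -0.1772]]
z24 [[ 0.6321  0.1478]
 [ 0.6164  0.1335]
 [ 0.6159  0.1491]
 [ 0.4896  0.1554]
 [ 0.4824  0.1397]
 [ 0.4724  0.1527]
 [ 0.461  -0.1656]
 [ 0.4744 -0.1677]
 [ 0.4758 -0.1506]
 [ 0.4782 -0.1677]
 [ 0.6053 -0.1729]
 [ 0.6109 -0.1574]
 [ 0.6193 -0.1731]]
```

```bash
cat >> h.py <<'E'
import json
np.set_printoptions(precision=4,suppress=True)
def down(h): # tool down, tool y heading h deg
    h=np.radians(h); y=np.array([np.cos(h),np.sin(h),0]); z=np.array([0,0,-1.]); return R.from_matrix(np.c_[np.cross(y,z),y,z])
def rows(p0,R0,p1,R1,n):
    """straight line + even turn in n rows, rounded; returns end pose as commanded"""
    w=np.round(np.degrees((R0.inv()*R1).as_rotvec())/n,2)
    p,r=np.array(p0,float),R0; out=[]
    for i in range(n):
        t=np.round(r.inv().apply((np.array(p1)-p)/(n-i)),1); p=p+r.apply(t/1000*1.0) if False else p+r.apply(t)
        r=r*R.from_rotvec(np.radians(w)); out.append(('t',t.tolist(),'r',w.tolist()))
    for o in out: print(*o)
    return p,r
def cur():
    s=manip.sense(); return s['tcp_pos']*1000,R.from_quat(s['tool_rot']),s
def log():
    s=manip.sense(); f=open('log.txt','a'); f.write(json.dumps([list(s['q']),list(s['tcp_pos']),list(s['tool_rot'])])+'\n')
    print('t',round(s['t'],2),'q',s['q'],'tcp',s['tcp_pos']*1000,'F',s['force'],'M',s['ft_torque'],'gap',s['finger_gap'])
E
python3 - <<'E'
from h import *
log()
p,r,s=cur()
p,r=rows(p,r,[480,0,225],down(54.4),18)
print(p,r.as_matrix()[:,1])
rows(p,r,[456.3,419.6,150],r,11)
E
```

```text
t 0.1 q [-1.3775  0.5284  1.4338  0.      1.1814 -0.1785] tcp [ 226.9553 -581.6347  230.4204] F [ 0.2655 -0.2095  0.0205] M [ 0.0355  0.0329 -0.0219] gap 1.0036474262625616
t [24.8, -25.0, 0.4] r [-0.0, -0.01, -6.84]
t [27.6, -21.9, 0.4] r [-0.0, -0.01, -6.84]
t [30.0, -18.4, 0.3] r [-0.0, -0.01, -6.84]
t [32.0, -14.7, 0.3] r [-0.0, -0.01, -6.84]
t [33.6, -10.8, 0.3] r [-0.0, -0.01, -6.84]
t [34.6, -6.7, 0.3] r [-0.0, -0.01, -6.84]
t [35.1, -2.5, 0.3] r [-0.0, -0.01, -6.84]
t [35.2, 1.7, 0.3] r [-0.0, -0.01, -6.84]
t [34.8, 5.8, 0.3] r [-0.0, -0.01, -6.84]
t [33.8, 9.9, 0.3] r [-0.0, -0.01, -6.84]
t [32.4, 13.9, 0.3] r [-0.0, -0.01, -6.84]
t [30.5, 17.7, 0.3] r [-0.0, -0.01, -6.84]
t [28.2, 21.2, 0.3] r [-0.0, -0.01, -6.84]
t [25.5, 24.4, 0.3] r [-0.0, -0.01, -6.84]
t [22.4, 27.2, 0.3] r [-0.0, -0.01, -6.84]
t [19.0, 29.7, 0.3] r [-0.0, -0.01, -6.84]
t [15.3, 31.7, 0.3] r [-0.0, -0.01, -6.84]
t [11.4, 33.3, 0.3] r [-0.0, -0.01, -6.84]
[479.9684   0.0255 225.0332] [ 0.5818  0.8133 -0.0009]
t [23.9, 29.8, 6.8] r [0.0, 0.0, 0.0]
t [23.9, 29.8, 6.8] r [0.0, 0.0, 0.0]
t [23.9, 29.8, 6.8] r [0.0, 0.0, 0.0]
t [24.0, 29.8, 6.8] r [0.0, 0.0, 0.0]
t [23.9, 29.8, 6.8] r [0.0, 0.0, 0.0]
t [24.0, 29.8, 6.8] r [0.0, 0.0, 0.0]
t [23.9, 29.7, 6.8] r [0.0, 0.0, 0.0]
t [24.0, 29.8, 6.8] r [0.0, 0.0, 0.0]
t [23.9, 29.7, 6.8] r [0.0, 0.0, 0.0]
t [24.0, 29.8, 6.8] r [0.0, 0.0, 0.0]
t [23.9, 29.7, 6.8] r [0.0, 0.0, 0.0]
```

>>> send_rows(
  motion=[
    {"gripper": 85,"travel": [25,-25,0],"rotation": [0,0,-6.84]},
    {"gripper": 85,"travel": [27.6,-22,0],"rotation": [0,0,-6.84]},
    {"gripper": 85,"travel": [30,-18.4,0],"rotation": [0,0,-6.84]},
    {"gripper": 85,"travel": [32,-14.7,0],"rotation": [0,0,-6.84]},
    {"gripper": 85,"travel": [33.6,-10.8,0],"rotation": [0,0,-6.84]},
    {"gripper": 85,"travel": [34.6,-6.7,0],"rotation": [0,0,-6.84]},
    {"gripper": 85,"travel": [35,-2.5,0],"rotation": [0,0,-6.84]},
    {"gripper": 85,"travel": [35,1.7,0],"rotation": [0,0,-6.84]},
    {"gripper": 85,"travel": [34.8,5.8,0],"rotation": [0,0,-6.84]},
    {"gripper": 85,"travel": [33.8,9.9,0],"rotation": [0,0,-6.84]},
    {"gripper": 85,"travel": [32.4,13.9,0],"rotation": [0,0,-6.84]},
    {"gripper": 85,"travel": [30.5,17.7,0],"rotation": [0,0,-6.84]},
  ],
)

```text
t: 1.1
tcp_pos: [0.3959, -0.1929, 0.2312]
tool_rot: [0.618, 0.786, 0.0, -0.0]
force: [0.3, -0.3, -0.2]
finger_gap: 0.991
```

>>> send_rows(
  motion=[
    {"gripper": 85,"travel": [28,21,0],"rotation": [0,0,-6.84]},
    {"gripper": 85,"travel": [25.5,24.4,0],"rotation": [0,0,-6.84]},
    {"gripper": 85,"travel": [22.4,27,0],"rotation": [0,0,-6.84]},
    {"gripper": 85,"travel": [19,29.7,0],"rotation": [0,0,-6.84]},
    {"gripper": 85,"travel": [15.3,31.7,0],"rotation": [0,0,-6.84]},
    {"gripper": 85,"travel": [11.4,33.3,0],"rotation": [0,0,-6.84]},
    {"gripper": 85,"travel": [24,29.8,7],"rotation": [0,0,0]},
    {"gripper": 85,"travel": [24,29.8,7],"rotation": [0,0,0]},
    {"gripper": 85,"travel": [24,29.8,7],"rotation": [0,0,0]},
    {"gripper": 85,"travel": [24,29.8,7],"rotation": [0,0,0]},
    {"gripper": 85,"travel": [24,29.8,7],"rotation": [0,0,0]},
    {"gripper": 85,"travel": [24,29.8,7],"rotation": [0,0,0]},
  ],
)

```text
t: 2.1
tcp_pos: [0.466, 0.23, 0.1887]
tool_rot: [0.305, 0.952, -0.0, -0.0]
force: [0.9, -0.1, 0.5]
finger_gap: 1.0
```

>>> send_rows(
  motion=[
    {"gripper": 85,"travel": [24,29.8,7],"rotation": [0,0,0]},
    {"gripper": 85,"travel": [24,29.8,7],"rotation": [0,0,0]},
    {"gripper": 85,"travel": [20,25,7],"rotation": [0,0,0]},
    {"gripper": 85,"travel": [15,20,5],"rotation": [0,0,0]},
    {"gripper": 85,"travel": [0,0,0],"rotation": [0,0,0]},
    {"gripper": 85,"travel": [0,0,0],"rotation": [0,0,0]},
  ],
)

```text
t: 2.6
tcp_pos: [0.4591, 0.3624, 0.1624]
tool_rot: [0.304, 0.953, -0.001, -0.001]
force: [-0.2, 0.1, -0.1]
finger_gap: 0.996
```

```bash
python3 - <<'E'
from h import *
log()
p,r,s=cur(); print(r.as_matrix())
im=manip.snapshot('top'); cv2.imwrite('pics/top1.png',cv2.resize(im[120:380,40:280,::-1],None,fx=2.3,fy=2.3))
p,r=rows(p,r,[456.3,419.6,100],down(54.4),3)
rows(p,r,[456.3,419.6,49],down(54.4),3)
E
```

```text
t 2.6 q [ 0.4774  0.5614  1.6    -0.0003  0.9819 -0.4751] tcp [459.1449 362.4275 162.3848] F [-0.1895  0.0943 -0.0809] M [ 0.0153 -0.0423  0.0144] gap 0.9955503894575104
[[-0.815   0.5795 -0.0014]
 [ 0.5795  0.815  -0.001 ]
 [ 0.0005 -0.0016 -1.    ]]
t [11.8, 15.0, 20.8] r [-0.03, -0.01, 0.06]
t [11.8, 15.0, 20.8] r [-0.03, -0.01, 0.06]
t [11.9, 15.0, 20.7] r [-0.03, -0.01, 0.06]
t [-0.0, -0.0, 17.0] r [-0.0, -0.0, 0.0]
t [-0.0, -0.0, 17.0] r [-0.0, -0.0, 0.0]
t [-0.0, -0.0, 17.0] r [-0.0, -0.0, 0.0]
```

View pics/top1.png

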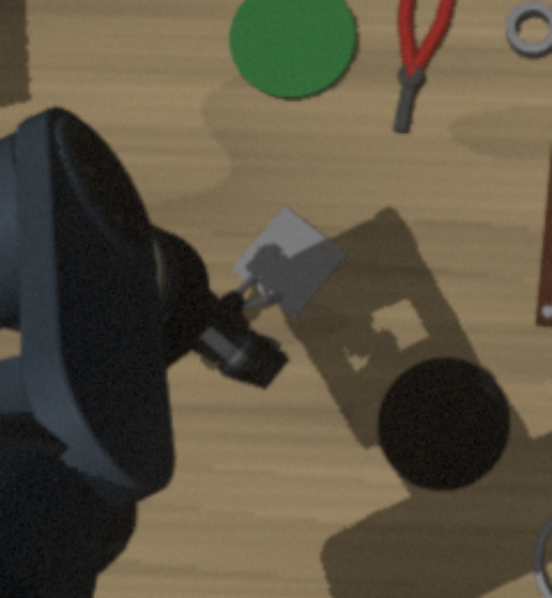

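The blade is in view at crop (288,262) and undisturbed. The open fingers are over the handle side.

>>> send_rows(
  motion=[
    {"gripper": 85,"travel": [12,15,15],"rotation": [0,0,0]},
    {"gripper": 85,"travel": [12,15,15],"rotation": [0,0,0]},
    {"gripper": 85,"travel": [12,15,15],"rotation": [0,0,0]},
    {"gripper": 85,"travel": [0,0,0],"rotation": [0,0,0]},
    {"gripper": 85,"travel": [0,0,22],"rotation": [0,0,0]},
    {"gripper": 85,"travel": [0,0,22],"rotation": [0,0,0]},
    {"gripper": 85,"travel": [0,0,20],"rotation": [0,0,0]},
    {"gripper": 85,"travel": [0,0,4],"rotation": [0,0,0]},
    {"gripper": 40,"travel": [0,0,0],"rotation": [0,0,0]},
    {"gripper": 30,"travel": [0,0,0],"rotation": [0,0,0]},
  ],
)

```text
t: 3.48
tcp_pos: [0.4578, 0.4183, 0.0513]
tool_rot: [0.306, 0.952, 0.0, 0.0]
force: [0.2, 0.9, 0.6]
finger_gap: 0.744
```

```bash
python3 - <<'E'
from h import *
log()
im=manip.snapshot('scene'); cv2.imwrite('pics/s1.png',cv2.resize(im[260:480,330:570,::-1],None,fx=2.5,fy=2.5))
E
```

```text
t 3.48 q [ 0.5605  0.7594  1.5721 -0.0002  0.8094 -0.388 ] tcp [457.794  418.2961  51.2559] F [0.2371 0.8806 0.6382] M [ 0.0104  0.0747 -0.0132] gap 0.7444312287965085
```

View pics/s1.png

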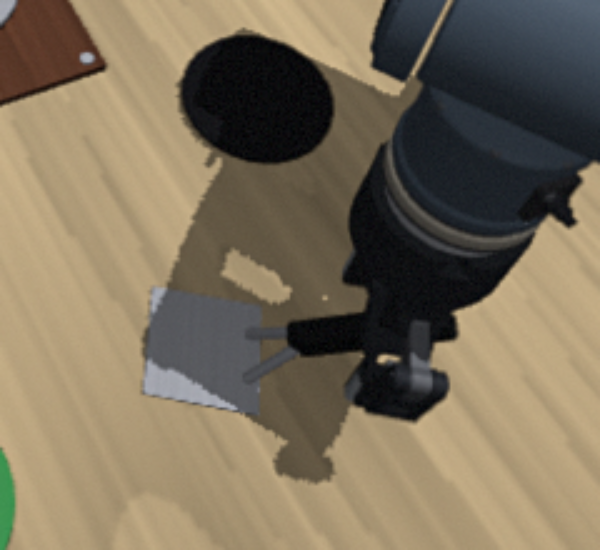

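>>> send_rows(
  newtons=120,
  motion=[
    {"gripper": 0,"travel": [0,0,1],"rotation": [0,0,0]},
    {"gripper": 0,"travel": [0,0,0],"rotation": [0,0,0]},
    {"gripper": 0,"travel": [0,0,0],"rotation": [0,0,0]},
    {"gripper": 0,"travel": [0,0,0],"rotation": [0,0,0]},
    {"gripper": 0,"travel": [0,0,0],"rotation": [0,0,0]},
    {"gripper": 0,"travel": [0,0,0],"rotation": [0,0,0]},
    {"gripper": 0,"travel": [0,0,0],"rotation": [0,0,0]},
    {"gripper": 0,"travel": [0,0,0],"rotation": [0,0,0]},
  ],
)

```text
t: 4.2
tcp_pos: [0.4572, 0.4192, 0.0504]
tool_rot: [0.305, 0.952, 0.0, 0.0]
force: [-1.2, -1.0, 6.4]
finger_gap: 0.167
```

```bash
python3 - <<'E'
from h import *
log()
E
```

```text
t 4.2 q [ 0.5623  0.7608  1.572  -0.0003  0.8078 -0.3875] tcp [457.183  419.2471  50.3984] F [-1.2358 -0.9724  6.4095] M [-0.3457  0.0676 -0.0809] gap 0.16743803774591393
```

```bash
python3 - <<'E'
from h import *
p,r,s=cur()
p=p+[0,0,40]
rows(p,r,[565,246.5,130],down(-2.4),9)
E
```

```text
t [-20.9, -8.6, -4.4] r [0.01, 0.0, 6.31]
t [-21.7, -6.3, -4.4] r [0.01, 0.0, 6.31]
t [-22.3, -3.9, -4.4] r [0.01, 0.0, 6.31]
t [-22.6, -1.4, -4.4] r [0.01, 0.0, 6.31]
t [-22.6, 1.1, -4.4] r [0.01, 0.0, 6.31]
t [-22.4, 3.6, -4.4] r [0.01, 0.0, 6.31]
t [-21.8, 6.0, -4.4] r [0.01, 0.0, 6.31]
t [-21.0, 8.4, -4.4] r [0.01, 0.0, 6.31]
t [-20.0, 10.6, -4.3] r [0.01, 0.0, 6.31]
```

>>> send_rows(
  motion=[
    {"gripper": 0,"travel": [0,0,-20],"rotation": [0,0,0]},
    {"gripper": 0,"travel": [0,0,-20],"rotation": [0,0,0]},
    {"gripper": 0,"travel": [-20.9,-8.6,-4.4],"rotation": [0,0,6.31]},
    {"gripper": 0,"travel": [-21.7,-6.3,-4.4],"rotation": [0,0,6.31]},
    {"gripper": 0,"travel": [-22.3,-3.9,-4.4],"rotation": [0,0,6.31]},
    {"gripper": 0,"travel": [-22.6,-1.4,-4.4],"rotation": [0,0,6.31]},
    {"gripper": 0,"travel": [-22.6,1.1,-4.4],"rotation": [0,0,6.31]},
    {"gripper": 0,"travel": [-22.4,3.6,-4.4],"rotation": [0,0,6.31]},
    {"gripper": 0,"travel": [-21.8,6,-4.4],"rotation": [0,0,6.31]},
    {"gripper": 0,"travel": [-21,8.4,-4.4],"rotation": [0,0,6.31]},
    {"gripper": 0,"travel": [-20,10.6,-4.3],"rotation": [0,0,6.31]},
    {"gripper": 0,"travel": [0,0,0],"rotation": [0,0,0]},
  ],
)

```text
t: 5.2
tcp_pos: [0.568, 0.243, 0.1294]
tool_rot: [0.724, 0.69, 0.001, 0.002]
force: [0.9, 0.4, -1.5]
finger_gap: 0.169
```

```bash
python3 - <<'E'
from h import *
log()
p,r,s=cur(); print(r.as_matrix())
im=manip.snapshot('scene'); cv2.imwrite('pics/s2.png',cv2.resize(im[120:420,180:500,::-1],None,fx=2,fy=2))
E
```

```text
t 5.2 q [ 0.2244  0.6425  1.5421 -0.002   0.9535  0.2733] tcp [568.0158 242.9983 129.3588] F [ 0.8718  0.3599 -1.476 ] M [ 0.1879 -0.06    0.0002] gap 0.1687133417862683
[[ 0.0478  0.9989  0.0037]
 [ 0.9989 -0.0478 -0.0008]
 [-0.0006  0.0038 -1.    ]]
```

View pics/s2.png

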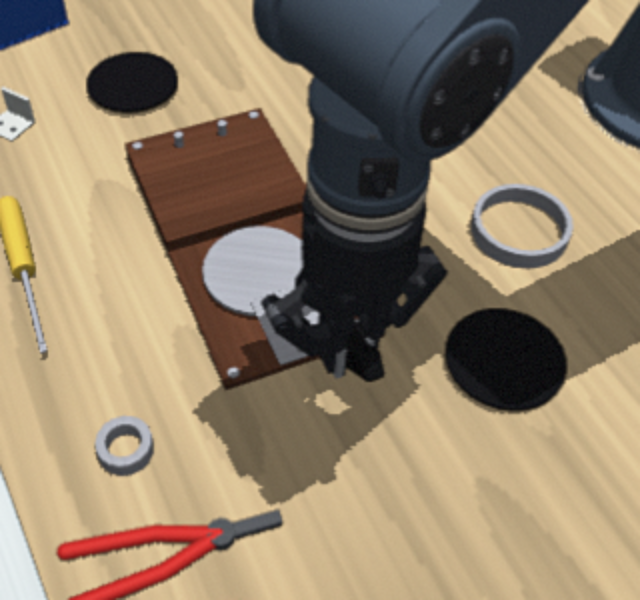

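```bash
python3 - <<'E'
from h import *
p,r,s=cur()
p=p+[0,0,120]
rows(p,r,[552,-57,255],r*R.from_euler('y',90,degrees=True),14)
E
```

```text
t [-21.6, -0.1, -0.4] r [0.0, 6.43, 0.0]
t [-21.4, -0.1, -2.9] r [0.0, 6.43, 0.0]
t [-20.9, -0.1, -5.2] r [0.0, 6.43, 0.0]
t [-20.2, -0.1, -7.5] r [0.0, 6.43, 0.0]
t [-19.2, -0.1, -9.8] r [0.0, 6.43, 0.0]
t [-18.0, -0.0, -11.9] r [0.0, 6.43, 0.0]
t [-16.6, -0.1, -13.8] r [0.0, 6.43, 0.0]
t [-14.9, -0.0, -15.6] r [0.0, 6.43, 0.0]
t [-13.1, -0.1, -17.1] r [0.0, 6.43, 0.0]
t [-11.1, -0.0, -18.5] r [0.0, 6.43, 0.0]
t [-9.0, -0.1, -19.6] r [0.0, 6.43, 0.0]
t [-6.7, -0.0, -20.5] r [0.0, 6.43, 0.0]
t [-4.3, -0.1, -21.1] r [0.0, 6.43, 0.0]
t [-2.0, -0.0, -21.5] r [0.0, 6.43, 0.0]
```

>>> send_rows(
  motion=[
    {"gripper": 0,"travel": [0,0,-40],"rotation": [0,0,0]},
    {"gripper": 0,"travel": [0,0,-40],"rotation": [0,0,0]},
    {"gripper": 0,"travel": [0,0,-40],"rotation": [0,0,0]},
    {"gripper": 0,"travel": [-21.6,0,-0.4],"rotation": [0,6.43,0]},
    {"gripper": 0,"travel": [-21.4,0,-2.9],"rotation": [0,6.43,0]},
    {"gripper": 0,"travel": [-20.9,0,-5.2],"rotation": [0,6.43,0]},
    {"gripper": 0,"travel": [-20.2,0,-7.5],"rotation": [0,6.43,0]},
    {"gripper": 0,"travel": [-19.2,0,-9.8],"rotation": [0,6.43,0]},
    {"gripper": 0,"travel": [-18,0,-11.9],"rotation": [0,6.43,0]},
  ],
)

```text
t: 6.0
tcp_pos: [0.5589, 0.117, 0.2522]
tool_rot: [0.679, 0.654, 0.241, -0.229]
force: [0.9, -0.3, -2.2]
finger_gap: 0.173
```

```bash
python3 -c "
from h import *
log()"
```

```text
t 6.0 q [-0.3258  0.492   1.6555  0.678   1.2891 -0.5821] tcp [558.8602 117.0297 252.1832] F [ 0.9254 -0.3164 -2.1526] M [-0.545   0.1093  0.0241] gap 0.1726276361415815
```

>>> send_rows(
  motion=[
    {"gripper": 0,"travel": [-16.6,0,-13.8],"rotation": [0,6.43,0]},
    {"gripper": 0,"travel": [-14.9,0,-15.6],"rotation": [0,6.43,0]},
    {"gripper": 0,"travel": [-13.1,0,-17.1],"rotation": [0,6.43,0]},
    {"gripper": 0,"travel": [-11.1,0,-18.5],"rotation": [0,6.43,0]},
    {"gripper": 0,"travel": [0,0,0],"rotation": [0,0,0]},
  ],
)

```text
t: 6.42
tcp_pos: [0.5565, 0.0257, 0.2484]
tool_rot: [0.613, 0.583, 0.384, -0.369]
force: [0.9, -0.3, -2.9]
finger_gap: 0.17
```

```bash
python3 -c "
from h import *
log()"
```

```text
t 6.42 q [-0.6052  0.6927  1.626   0.8717  1.6278 -0.894 ] tcp [556.5015  25.6981 248.373 ] F [ 0.8615 -0.2648 -2.941 ] M [-0.7413 -0.0222 -0.0463] gap 0.16985483285742187
```

>>> send_rows(
  motion=[
    {"gripper": 0,"travel": [-9,0,-19.6],"rotation": [0,6.43,0]},
    {"gripper": 0,"travel": [-6.7,0,-20.5],"rotation": [0,6.43,0]},
    {"gripper": 0,"travel": [-4.3,0,-21.1],"rotation": [0,6.43,0]},
    {"gripper": 0,"travel": [-2,0,-21.5],"rotation": [0,6.43,0]},
    {"gripper": 0,"travel": [0,0,0],"rotation": [0,0,0]},
    {"gripper": 0,"travel": [0,0,0],"rotation": [0,0,0]},
  ],
)

```text
t: 6.92
tcp_pos: [0.5525, -0.0553, 0.2524]
tool_rot: [0.511, 0.488, 0.51, -0.49]
force: [0.1, 0.6, -1.8]
finger_gap: 0.17
```

```bash
python3 -c "
from h import *
log()
p,r,s=cur();print(r.as_matrix())"
```

```text
t 6.92 q [-0.7504  0.9295  1.5158  0.9895  2.0017 -1.0018] tcp [552.4827 -55.3287 252.4086] F [ 0.1309  0.5973 -1.8179] M [-0.8598  0.0531  0.0091] gap 0.17037638155352533
[[ 0.0032  0.9991  0.042 ]
 [-0.0006 -0.042   0.9991]
 [ 1.     -0.0032  0.0004]]
```

```bash
python3 - <<'E'
from h import *
p,r,s=cur()
p,r=rows(p,r,[565,246.5,220],down(-2.4),14)
print(p,r.as_matrix())
E
```

```text
t [-2.3, -0.0, 21.6] r [-0.01, -6.43, -0.01]
t [0.1, -0.0, 21.7] r [-0.01, -6.43, -0.01]
t [2.5, -0.0, 21.6] r [-0.01, -6.43, -0.01]
t [4.9, -0.0, 21.1] r [-0.01, -6.43, -0.01]
t [7.3, -0.0, 20.4] r [-0.01, -6.43, -0.01]
t [9.5, -0.0, 19.5] r [-0.01, -6.43, -0.01]
t [11.6, -0.0, 18.3] r [-0.01, -6.43, -0.01]
t [13.6, -0.0, 16.9] r [-0.01, -6.43, -0.01]
t [15.4, -0.0, 15.3] r [-0.01, -6.43, -0.01]
t [17.1, -0.0, 13.4] r [-0.01, -6.43, -0.01]
t [18.4, -0.1, 11.5] r [-0.01, -6.43, -0.01]
t [19.6, -0.0, 9.3] r [-0.01, -6.43, -0.01]
t [20.6, -0.1, 7.0] r [-0.01, -6.43, -0.01]
t [21.2, -0.0, 4.7] r [-0.01, -6.43, -0.01]
[565.0347 246.5236 220.041 ] [[ 0.042   0.9991 -0.0001]
 [ 0.9991 -0.042   0.0001]
 [ 0.0001 -0.0001 -1.    ]]
```

>>> send_rows(
  motion=[
    {"gripper": 0,"travel": [-2.3,0,21.6],"rotation": [0,-6.43,0]},
    {"gripper": 0,"travel": [0,0,21.7],"rotation": [0,-6.43,0]},
    {"gripper": 0,"travel": [2.5,0,21.6],"rotation": [0,-6.43,0]},
    {"gripper": 0,"travel": [4.9,0,21],"rotation": [0,-6.43,0]},
    {"gripper": 0,"travel": [7.3,0,20.4],"rotation": [0,-6.43,0]},
    {"gripper": 0,"travel": [9.5,0,19.5],"rotation": [0,-6.43,0]},
    {"gripper": 0,"travel": [11.6,0,18.3],"rotation": [0,-6.43,0]},
    {"gripper": 0,"travel": [13.6,0,16.9],"rotation": [0,-6.43,0]},
    {"gripper": 0,"travel": [15.4,0,15.3],"rotation": [0,-6.43,0]},
    {"gripper": 0,"travel": [17,0,13.4],"rotation": [0,-6.43,0]},
    {"gripper": 0,"travel": [18.4,0,11.5],"rotation": [0,-6.43,0]},
    {"gripper": 0,"travel": [19.6,0,9.3],"rotation": [0,-6.43,0]},
  ],
)

```text
t: 7.92
tcp_pos: [0.5613, 0.2061, 0.2301]
tool_rot: [0.716, 0.689, 0.081, -0.074]
force: [-0.2, -0.6, -2.9]
finger_gap: 0.17
```

>>> send_rows(
  motion=[
    {"gripper": 0,"travel": [20.6,0,7],"rotation": [0,-6.43,0]},
    {"gripper": 0,"travel": [21.2,0,4.7],"rotation": [0,-6.43,0]},
    {"gripper": 0,"travel": [0,0,35],"rotation": [0,0,0]},
    {"gripper": 0,"travel": [0,0,35],"rotation": [0,0,0]},
    {"gripper": 0,"travel": [0,0,35],"rotation": [0,0,0]},
    {"gripper": 0,"travel": [0,0,30],"rotation": [0,0,0]},
    {"gripper": 0,"travel": [0,0,0],"rotation": [0,0,0]},
    {"gripper": 0,"travel": [0,0,0],"rotation": [0,0,0]},
  ],
)

```text
t: 8.58
tcp_pos: [0.5622, 0.2476, 0.0876]
tool_rot: [0.721, 0.693, -0.001, -0.001]
force: [-0.3, 0.5, -1.9]
finger_gap: 0.166
```

```bash
python3 - <<'E'
from h import *
log()
p,r,s=cur(); print(r.as_matrix())
for n,b in(('scene',(220,400,200,420)),('top',(150,310,180,400))):
    im=manip.snapshot(n); cv2.imwrite(f'pics/{n}3.png',im[:,:,::-1])
a=cv2.imread('pics/scene3.png')[200:380,220:400]; b=cv2.imread('pics/top3.png')[160:290,190:390]
cv2.imwrite('pics/c3.png',np.hstack([cv2.resize(a,(400,400)),cv2.resize(b,(400,260)) if 0 else cv2.copyMakeBorder(cv2.resize(b,(400,260)),0,140,0,0,0)]))
E
```

```text
t 8.58 q [0.233  0.7002 1.5703 0.0007 0.8742 0.2714] tcp [562.1857 247.6357  87.6122] F [-0.2975  0.5063 -1.9016] M [ 0.1862 -0.0257 -0.0121] gap 0.16580540904383081
[[ 0.0388  0.9992 -0.0031]
 [ 0.9992 -0.0388 -0.0002]
 [-0.0003 -0.0031 -1.    ]]
```

View pics/c3.png

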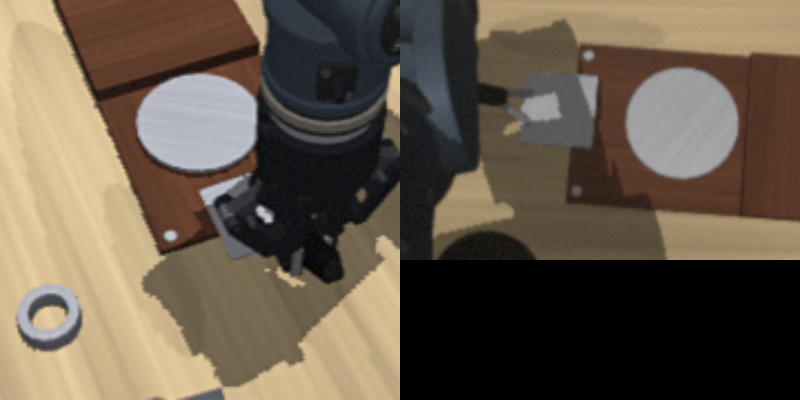

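Blade is level, its nose edge at top pixels about (290,197)–(285,233), just behind the cover centred at (331,221). Now the offset between them.

```bash
python3 - <<'E'
from h import *
c=manip.calibration('top'); p,r,s=cur()
u=np.array([-.042,-.9991]);v=np.array([.9991,-.042]);o=np.array([547,-16.])
P=plane(c,[[289.5,197.5],[285.5,233.5],[252,196.5],[250,232.5]],.040)*1000
for q in P: print('blade',q[:2],'jig',(q[:2]-o)@u,(q[:2]-o)@v)
n=p+r.apply([-118,0,50.4]); print('nose by grip',n,'jig',(n[:2]-o)@u,(n[:2]-o)@v)
print('cover jig',(np.array([556.4,46.6])-o)@u,(np.array([556.4,46.6])-o)@v)
# step edge & deck/pins in original
im=cv2.imread('pics/top0.png'); print(plane(c,[[365.5,188],[362,268]],.024)*1000, plane(c,[[433,217],[432,243]],.040)*1000)
print(proj(c,np.c_[[o+x*u+y*v for x,y in((0,80),(0,-80),(129.5,25),(129.5,-25),(155,80),(155,-80))],[24,24,40,40,24,24]]/np.array(1000.)))
E
```

```text
blade [595.7066 126.9516] jig -144.86859475989218 42.658763135483476
blade [525.5905 131.8756] jig -146.84327726810125 -27.600977102619947
blade [595.4973 198.8829] jig -216.7264185492148 39.42861138142533
blade [525.5012 199.1891] jig -214.09243387010105 -30.517409783634392
nose by grip [561.1986 129.7136  39.7738] jig -146.17876208799248 8.06584139363559
cover jig -62.93846 6.762339999999978
[[622.9436 -19.9982  24.    ]
 [465.9138 -15.5051  24.    ]] [[ 565.7527 -147.5313   40.    ]
 [ 515.6896 -145.2709   40.    ]]
[[365.2029 186.0112]
 [360.5059 267.3487]
 [432.4181 216.5782]
 [431.4979 242.5165]
 [444.5934 191.4821]
 [441.9985 273.2417]]
```

>>> send_rows(
  motion=[
    {"gripper": 0,"travel": [0,0,12],"rotation": [0,0,0]},
    {"gripper": 0,"travel": [0,0,8],"rotation": [0,0,0]},
    {"gripper": 0,"travel": [0,0,5],"rotation": [0,0,0]},
    {"gripper": 0,"travel": [0,0,1],"rotation": [0,0,0]},
    {"gripper": 0,"travel": [0,0,0],"rotation": [0,0,0]},
    {"gripper": 0,"travel": [0,0,0],"rotation": [0,0,0]},
  ],
)

```text
t: 9.18
tcp_pos: [0.5649, 0.2462, 0.0615]
tool_rot: [0.722, 0.692, -0.0, -0.0]
force: [0.4, -0.4, -1.9]
finger_gap: 0.168
```

>>> send_rows(
  motion=[
    {"gripper": 0,"travel": [0,0,1],"rotation": [0,0,0]},
    {"gripper": 0,"travel": [0,0,0],"rotation": [0,0,0]},
  ],
)

```text
t: 9.35
tcp_pos: [0.5649, 0.2463, 0.0606]
tool_rot: [0.722, 0.692, 0.0, 0.0]
force: [-0.5, -0.4, -1.0]
finger_gap: 0.163
```

>>> send_rows(
  motion=[
    {"gripper": 0,"travel": [0,0,1],"rotation": [0,0,0]},
    {"gripper": 0,"travel": [0,0,0],"rotation": [0,0,0]},
  ],
)

```text
t: 9.52
tcp_pos: [0.5648, 0.2463, 0.0595]
tool_rot: [0.722, 0.692, 0.0, -0.0]
force: [-0.5, 0.5, -1.7]
finger_gap: 0.168
```

```bash
python3 -c "
from h import *
log()"
```

```text
t 9.52 q [0.2301 0.7433 1.5795 0.     0.8188 0.2714] tcp [564.766  246.2989  59.5059] F [-0.4832  0.4575 -1.6846] M [ 0.0975 -0.046   0.0249] gap 0.16758495039303148
```

>>> send_rows(
  motion=[
    {"gripper": 0,"travel": [-10,0,0],"rotation": [0,0,0]},
    {"gripper": 0,"travel": [-10,0,0],"rotation": [0,0,0]},
    {"gripper": 0,"travel": [-8,0,0],"rotation": [0,0,0]},
    {"gripper": 0,"travel": [-6,0,0],"rotation": [0,0,0]},
    {"gripper": 0,"travel": [-6,0,0],"rotation": [0,0,0]},
    {"gripper": 0,"travel": [0,0,0],"rotation": [0,0,0]},
  ],
)

```text
t: 10.02
tcp_pos: [0.5631, 0.2047, 0.0596]
tool_rot: [0.722, 0.692, -0.0, -0.0]
force: [-0.0, 0.3, -1.7]
finger_gap: 0.166
```

>>> send_rows(
  motion=[
    {"gripper": 0,"travel": [-6,0,0],"rotation": [0,0,0]},
    {"gripper": 0,"travel": [-6,0,0],"rotation": [0,0,0]},
    {"gripper": 0,"travel": [-5,0,0],"rotation": [0,0,0]},
    {"gripper": 0,"travel": [-3,0,0],"rotation": [0,0,0]},
    {"gripper": 0,"travel": [-2,0,0],"rotation": [0,0,0]},
    {"gripper": 0,"travel": [0,0,0],"rotation": [0,0,0]},
  ],
)

```text
t: 10.52
tcp_pos: [0.5622, 0.1839, 0.0595]
tool_rot: [0.722, 0.692, -0.0, -0.0]
force: [-0.1, 0.1, -2.1]
finger_gap: 0.172
```

```bash
python3 -c "
from h import *
log()"
```

```text
t 10.52 q [ 0.1274  0.7212  1.6448 -0.      0.7757  0.1693] tcp [562.1848 183.932   59.5176] F [-0.0977  0.0677 -2.0838] M [ 0.1266 -0.001   0.0117] gap 0.17190195825999763
```

>>> send_rows(
  motion=[
    {"gripper": 0,"travel": [-2,0,0],"rotation": [0,0,0]},
    {"gripper": 0,"travel": [-2,0,0],"rotation": [0,0,0]},
    {"gripper": 0,"travel": [-2,0,0],"rotation": [0,0,0]},
    {"gripper": 0,"travel": [-2,0,0],"rotation": [0,0,0]},
    {"gripper": 0,"travel": [-1,0,0],"rotation": [0,0,0]},
    {"gripper": 0,"travel": [0,0,0],"rotation": [0,0,0]},
  ],
)

```text
t: 11.02
tcp_pos: [0.5619, 0.1753, 0.0596]
tool_rot: [0.722, 0.692, 0.0, 0.0]
force: [-0.5, 0.4, -1.8]
finger_gap: 0.172
```

>>> send_rows(
  motion=[
    {"gripper": 0,"travel": [-1,0,0],"rotation": [0,0,0]},
    {"gripper": 0,"travel": [-1,0,0],"rotation": [0,0,0]},
    {"gripper": 0,"travel": [0,0,0],"rotation": [0,0,0]},
  ],
)

```text
t: 11.27
tcp_pos: [0.5618, 0.1733, 0.0595]
tool_rot: [0.722, 0.692, 0.0, 0.0]
force: [-0.5, -0.3, -1.0]
finger_gap: 0.167
```

```bash
python3 -c "
from h import *
log()
im=manip.snapshot('top'); cv2.imwrite('pics/top4.png',im[:,:,::-1])
hsv=cv2.cvtColor(im[:,:,::-1].copy(),cv2.COLOR_BGR2HSV)
g=((hsv[...,1]<45)&(hsv[...,2]>90)).astype(np.uint8); k=np.zeros_like(g); k[180:260,315:368]=g[180:260,315:368]
ys,xs=np.nonzero(k); i=xs.max(); print('right edge px',i, ys[xs==i].mean(), 'top/bot',ys.min(),ys.max())
c=manip.calibration('top'); print(plane(c,[[i+.5,ys[xs==i].mean()]],.02)*1000)
"
```

```text
t 11.27 q [ 0.1093  0.718   1.6544 -0.      0.7691  0.1506] tcp [561.7668 173.2841  59.5498] F [-0.5315 -0.2554 -0.9855] M [ 0.2741 -0.0556 -0.0028] gap 0.16674202237894653
right edge px 361 221.0 top/bot 194 248
[[557.8083 -13.5478  20.    ]]
```

>>> send_rows(
  motion=[
    {"gripper": 0,"travel": [-1,0,0],"rotation": [0,0,0]},
    {"gripper": 0,"travel": [-1,0,0],"rotation": [0,0,0]},
    {"gripper": 0,"travel": [0,0,0],"rotation": [0,0,0]},
  ],
)

```text
t: 11.57
tcp_pos: [0.5617, 0.1712, 0.0596]
tool_rot: [0.722, 0.692, 0.0, 0.0]
force: [-0.1, 0.4, -1.1]
finger_gap: 0.169
```

>>> send_rows(
  motion=[
    {"gripper": 0,"travel": [-1,0,0],"rotation": [0,0,0]},
    {"gripper": 0,"travel": [0,0,0],"rotation": [0,0,0]},
  ],
)

```text
t: 11.73
tcp_pos: [0.5616, 0.1702, 0.0595]
tool_rot: [0.722, 0.692, -0.0, 0.0]
force: [-0.5, 0.1, -1.5]
finger_gap: 0.173
```

>>> send_rows(
  motion=[
    {"gripper": 0,"travel": [-0.5,0,0],"rotation": [0,0,0]},
    {"gripper": 0,"travel": [0,0,0],"rotation": [0,0,0]},
  ],
)

```text
t: 11.9
tcp_pos: [0.5616, 0.17, 0.0596]
tool_rot: [0.722, 0.692, 0.0, -0.0]
force: [-0.0, 2.3, -1.9]
finger_gap: 0.165
```

```bash
python3 -c "
from h import *
log()
im=manip.snapshot('top'); cv2.imwrite('pics/top5.png',im[:,:,::-1])
hsv=cv2.cvtColor(im[:,:,::-1].copy(),cv2.COLOR_BGR2HSV)
g=((hsv[...,1]<45)&(hsv[...,2]>90)).astype(np.uint8); k=np.zeros_like(g); k[180:260,315:368]=g[180:260,315:368]
ys,xs=np.nonzero(k); i=xs.max(); print('right edge px',i, ys[xs==i].mean(), 'top/bot',ys.min(),ys.max())
c=manip.calibration('top'); print(plane(c,[[i+.5,ys[xs==i].mean()]],.02)*1000)
"
```

```text
t 11.9 q [0.1035 0.7169 1.6574 0.0005 0.7671 0.1447] tcp [561.6456 170.0312  59.6086] F [-0.0052  2.2725 -1.862 ] M [0.4402 0.0595 0.0155] gap 0.16461638519880414
right edge px 362 221.0 top/bot 194 248
[[557.8661 -15.4903  20.    ]]
```

Snug: 2.3 N of reaction with the nose at about x=-69, and the cover rim at the step. Next the flip path: front rim pivoting in the step corner, then over the step edge.

```bash
cat > flip.py <<'E'
from h import *
def tcp(th,slack=0.5):
    t=np.radians(th); c,s=np.cos(t),np.sin(t); e=np.array([c,-s]); n=np.array([s,c])
    if th<=90: C=np.array([-55*c-3*s, 8+max(14*s+9*c,55*s+3*c)])
    else: C=np.array([0,24])-39*e-3*n
    return C-14*e-6*n-118*e+50.4*n-slack*e
def gen(ths,p=None,slack=.5):
    p=np.array(p)
    for a,b in zip(ths[:-1],ths[1:]):
        t=np.radians(a); c,s=np.cos(t),np.sin(t); X=-np.array([c,-s]); Z=-np.array([s,c])
        d=tcp(b,slack)-p; tr=np.round([d@X,d@Z],1); p=p+tr[0]*X+tr[1]*Z
        print(f'{b}: travel [{tr[0]},0,{tr[1]}] rot {b-a}')
    print(p)
if __name__=='__main__':
    # current pose: nose at -69, underside 9.2
    gen([0]+list(range(0,91,3))+[95,100,105,110],[-69-118,50.4+9.2])
E
python3 flip.py
```

```text
0: travel [0.5,0,-1.8] rot 0
3: travel [-2.4,0,-7.6] rot 3
6: travel [-2.6,0,-7.6] rot 3
9: travel [-2.6,0,-8.0] rot 3
12: travel [-2.4,0,-9.7] rot 3
15: travel [-2.4,0,-9.7] rot 3
18: travel [-2.5,0,-9.7] rot 3
21: travel [-2.4,0,-9.6] rot 3
24: travel [-2.5,0,-9.7] rot 3
27: travel [-2.5,0,-9.6] rot 3
30: travel [-2.5,0,-9.6] rot 3
33: travel [-2.5,0,-9.6] rot 3
36: travel [-2.5,0,-9.6] rot 3
39: travel [-2.5,0,-9.6] rot 3
42: travel [-2.6,0,-9.6] rot 3
45: travel [-2.6,0,-9.6] rot 3
48: travel [-2.5,0,-9.6] rot 3
51: travel [-2.6,0,-9.6] rot 3
54: travel [-2.7,0,-9.6] rot 3
57: travel [-2.6,0,-9.6] rot 3
60: travel [-2.6,0,-9.6] rot 3
63: travel [-2.7,0,-9.7] rot 3
66: travel [-2.7,0,-9.6] rot 3
69: travel [-2.7,0,-9.6] rot 3
72: travel [-2.7,0,-9.7] rot 3
75: travel [-2.7,0,-9.6] rot 3
78: travel [-2.7,0,-9.7] rot 3
81: travel [-2.7,0,-9.7] rot 3
84: travel [-2.7,0,-9.7] rot 3
87: travel [-2.8,0,-9.7] rot 3
90: travel [-2.7,0,-9.8] rot 3
95: travel [-4.3,0,-14.8] rot 5
100: travel [-4.2,0,-14.8] rot 5
105: travel [-4.3,0,-14.7] rot 5
110: travel [-4.3,0,-14.8] rot 5
[ 97.5169 170.9727]
```

>>> send_rows(
  motion=[
    {"gripper": 0,"travel": [0.5,0,-1.8],"rotation": [0,0,0]},
    {"gripper": 0,"travel": [-2.4,0,-7.6],"rotation": [0,3,0]},
    {"gripper": 0,"travel": [-2.6,0,-7.6],"rotation": [0,3,0]},
    {"gripper": 0,"travel": [-2.6,0,-8],"rotation": [0,3,0]},
    {"gripper": 0,"travel": [-2.4,0,-9.7],"rotation": [0,3,0]},
    {"gripper": 0,"travel": [-2.4,0,-9.7],"rotation": [0,3,0]},
    {"gripper": 0,"travel": [-2.5,0,-9.7],"rotation": [0,3,0]},
    {"gripper": 0,"travel": [-2.4,0,-9.6],"rotation": [0,3,0]},
  ],
)

```text
t: 12.62
tcp_pos: [0.5601, 0.1428, 0.1199]
tool_rot: [0.709, 0.681, 0.132, -0.127]
force: [0.5, -0.2, -1.7]
finger_gap: 0.169
```

```bash
python3 - <<'E'
from h import *
log()
a=manip.snapshot('scene')[180:330,230:400,::-1]; b=manip.snapshot('top')[170:280,250:390,::-1]
cv2.imwrite('pics/c6.png',np.hstack([cv2.resize(a,(400,353)),cv2.copyMakeBorder(cv2.resize(b,(400,314)),0,39,0,0,0)]))
E
```

```text
t 12.62 q [-0.136   0.6246  1.7157  0.4768  0.8965 -0.4145] tcp [560.1104 142.7792 119.898 ] F [ 0.5085 -0.1926 -1.6568] M [-0.1612  0.0575 -0.0144] gap 0.16934406342426925
```

View pics/c6.png

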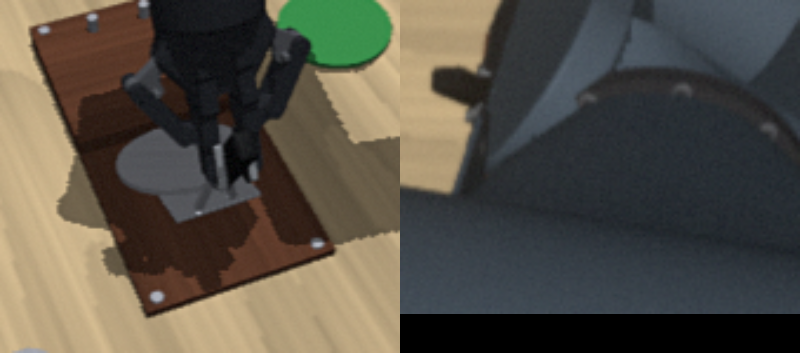

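The cover (crop (170,160)) sits tilted on the blade with its front at the step.

>>> send_rows(
  motion=[
    {"gripper": 0,"travel": [-2.5,0,-9.7],"rotation": [0,3,0]},
    {"gripper": 0,"travel": [-2.5,0,-9.6],"rotation": [0,3,0]},
    {"gripper": 0,"travel": [-2.5,0,-9.6],"rotation": [0,3,0]},
    {"gripper": 0,"travel": [-2.5,0,-9.6],"rotation": [0,3,0]},
    {"gripper": 0,"travel": [-2.5,0,-9.6],"rotation": [0,3,0]},
    {"gripper": 0,"travel": [-2.5,0,-9.6],"rotation": [0,3,0]},
    {"gripper": 0,"travel": [-2.6,0,-9.6],"rotation": [0,3,0]},
    {"gripper": 0,"travel": [-2.6,0,-9.6],"rotation": [0,3,0]},
    {"gripper": 0,"travel": [-2.5,0,-9.6],"rotation": [0,3,0]},
    {"gripper": 0,"travel": [-2.6,0,-9.6],"rotation": [0,3,0]},
    {"gripper": 0,"travel": [-2.6,0,-9.6],"rotation": [0,3,0]},
  ],
)

```text
t: 13.63
tcp_pos: [0.5565, 0.0596, 0.1868]
tool_rot: [0.643, 0.617, 0.326, -0.315]
force: [0.7, 0.8, -2.0]
finger_gap: 0.166
```

```bash
python3 - <<'E'
from h import *
log()
a=manip.snapshot('scene')[150:330,220:400,::-1]
cv2.imwrite('pics/c7.png',cv2.resize(a,(540,540)))
p,r,s=cur(); print(r.as_matrix()[:,2])
u=np.array([-.042,-.9991]);v=np.array([.9991,-.042])
# jig TCP anchored so nose=-69 at the snug pose
print('jig dx',(p[:2]-[561.65,170.0])@u-187,'dy',(p[:2]-[561.65,170.0])@v,'z',p[2]); from flip import tcp; print(tcp(51))
E
```

```text
t 13.63 q [-0.5117  0.6994  1.6828  0.8188  1.3968 -0.8972] tcp [556.4729  59.5816 186.8497] F [ 0.7237  0.8452 -2.0417] M [-0.583   0.0274 -0.0318] gap 0.16603500787923628
[ 0.0328  0.81   -0.5855]
jig dx -74.61220107004624 dy 0.15486424852236416 z 186.71842283146648
[-85.8237 183.5447]
```

View pics/c7.png

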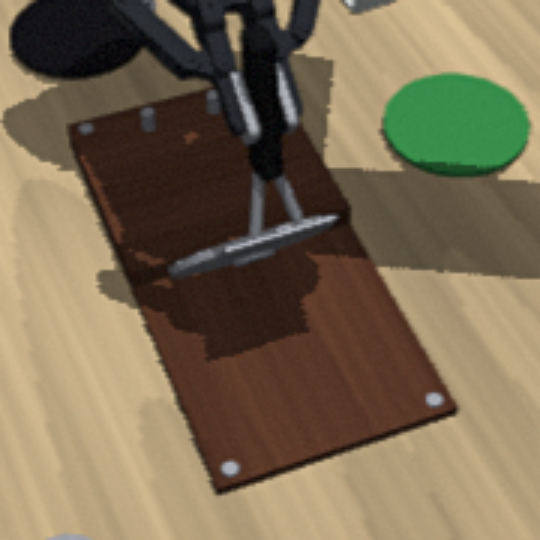

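The cover stands steeply tilted on the blade at the step (crop (255,245)), centred, forces normal. I continue the turn.

>>> send_rows(
  motion=[
    {"gripper": 0,"travel": [-2.6,0,-9.6],"rotation": [0,3,0]},
    {"gripper": 0,"travel": [-2.6,0,-9.6],"rotation": [0,3,0]},
    {"gripper": 0,"travel": [-2.7,0,-9.7],"rotation": [0,3,0]},
    {"gripper": 0,"travel": [-2.7,0,-9.6],"rotation": [0,3,0]},
    {"gripper": 0,"travel": [-2.7,0,-9.6],"rotation": [0,3,0]},
    {"gripper": 0,"travel": [-2.7,0,-9.7],"rotation": [0,3,0]},
    {"gripper": 0,"travel": [-2.7,0,-9.6],"rotation": [0,3,0]},
    {"gripper": 0,"travel": [-2.7,0,-9.7],"rotation": [0,3,0]},
    {"gripper": 0,"travel": [-2.7,0,-9.7],"rotation": [0,3,0]},
    {"gripper": 0,"travel": [-2.7,0,-9.7],"rotation": [0,3,0]},
  ],
)

```text
t: 14.52
tcp_pos: [0.5528, -0.038, 0.1987]
tool_rot: [0.536, 0.515, 0.481, -0.464]
force: [0.3, 0.2, -0.2]
finger_gap: 0.167
```

```bash
python3 - <<'E'
from h import *
log()
a=manip.snapshot('scene')[150:330,220:400,::-1]
cv2.imwrite('pics/c8.png',cv2.resize(a,(540,540)))
p,r,s=cur(); print(r.as_matrix()[:,2])
u=np.array([-.042,-.9991]);v=np.array([.9991,-.042])
print('jig dx',(p[:2]-[561.65,170.0])@u-187,'dy',(p[:2]-[561.65,170.0])@v,'z',p[2]); from flip import tcp; print(tcp(84))
E
```

```text
t 14.52 q [-0.7266  0.9594  1.5369  0.9335  1.8706 -1.0608] tcp [552.8054 -38.009  198.7099] F [ 0.3464  0.2456 -0.1699] M [-0.5222  0.0674 -0.1102] gap 0.1673126995928612
[ 0.0401  0.9941 -0.1005]
jig dx 22.867568338885803 dy 0.016529867664448694 z 197.90204232802452
[ 21.5741 199.4275]
```

>>> send_rows(
  motion=[
    {"gripper": 0,"travel": [-2.8,0,-9.7],"rotation": [0,3,0]},
    {"gripper": 0,"travel": [-2.7,0,-9.8],"rotation": [0,3,0]},
    {"gripper": 0,"travel": [-4.3,0,-14.8],"rotation": [0,5,0]},
    {"gripper": 0,"travel": [-4.2,0,-14.8],"rotation": [0,5,0]},
    {"gripper": 0,"travel": [-4.3,0,-14.7],"rotation": [0,5,0]},
    {"gripper": 0,"travel": [0,0,0],"rotation": [0,0,0]},
    {"gripper": 0,"travel": [0,0,0],"rotation": [0,0,0]},
    {"gripper": 0,"travel": [0,0,0],"rotation": [0,0,0]},
  ],
)

```text
t: 15.23
tcp_pos: [0.5507, -0.0999, 0.1784]
tool_rot: [0.441, 0.423, 0.57, -0.549]
force: [-0.3, 0.6, -1.5]
finger_gap: 0.169
```

```bash
python3 - <<'E'
from h import *
log()
a=manip.snapshot('scene')[130:330,200:400,::-1]
cv2.imwrite('pics/c9.png',cv2.resize(a,(540,540)))
p,r,s=cur(); print(r.as_matrix())
E
```

```text
t 15.23 q [-0.7902  1.1838  1.402   1.0282  2.1692 -1.0835] tcp [550.6993 -99.9467 178.3734] F [-0.3144  0.5962 -1.4971] M [-0.8894  0.0512 -0.0351] gap 0.1686927877876528
[[-0.0096  0.9992  0.0383]
 [-0.2527 -0.0395  0.9667]
 [ 0.9675 -0.0004  0.2529]]
```

View pics/c9.png

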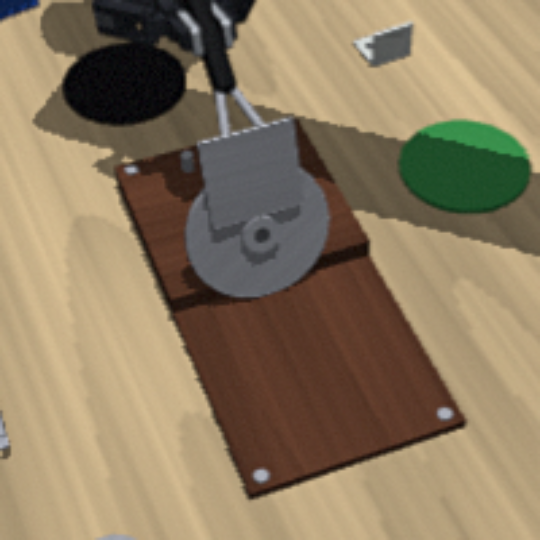

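The cover lies boss up on the deck: boss at crop (262,235), rim at the step edge. I withdraw the blade upward, then level it behind the cover.

```bash
python3 - <<'E'
from h import *
p,r,s=cur(); p=p+r.apply([50,0,0])
p,r=rows(p,r,[562,175,190],down(-2.4),16)
E
```

```text
t [-6.8, 0.0, 16.8] r [-0.01, -6.54, 0.0]
t [-4.8, 0.0, 17.5] r [-0.01, -6.54, 0.0]
t [-2.8, 0.0, 17.9] r [-0.01, -6.54, 0.0]
t [-0.8, 0.0, 18.1] r [-0.01, -6.54, 0.0]
t [1.3, 0.0, 18.1] r [-0.01, -6.54, 0.0]
t [3.4, 0.0, 17.8] r [-0.01, -6.54, 0.0]
t [5.4, 0.0, 17.3] r [-0.01, -6.54, 0.0]
t [7.3, 0.0, 16.6] r [-0.01, -6.54, 0.0]
t [9.1, 0.0, 15.7] r [-0.01, -6.54, 0.0]
t [10.9, 0.0, 14.5] r [-0.01, -6.54, 0.0]
t [12.5, 0.0, 13.2] r [-0.01, -6.54, 0.0]
t [13.9, -0.0, 11.7] r [-0.01, -6.54, 0.0]
t [15.1, -0.0, 10.0] r [-0.01, -6.54, 0.0]
t [16.2, -0.0, 8.2] r [-0.01, -6.54, 0.0]
t [17.0, -0.0, 6.4] r [-0.01, -6.54, 0.0]
t [17.6, -0.0, 4.4] r [-0.01, -6.54, 0.0]
```

>>> send_rows(
  motion=[
    {"gripper": 0,"travel": [25,0,0],"rotation": [0,0,0]},
    {"gripper": 0,"travel": [25,0,0],"rotation": [0,0,0]},
    {"gripper": 0,"travel": [-6.8,0,16.8],"rotation": [0,-6.54,0]},
    {"gripper": 0,"travel": [-4.8,0,17.5],"rotation": [0,-6.54,0]},
    {"gripper": 0,"travel": [-2.8,0,17.9],"rotation": [0,-6.54,0]},
    {"gripper": 0,"travel": [-0.8,0,18],"rotation": [0,-6.54,0]},
    {"gripper": 0,"travel": [1.3,0,18],"rotation": [0,-6.54,0]},
    {"gripper": 0,"travel": [3.4,0,17.8],"rotation": [0,-6.54,0]},
    {"gripper": 0,"travel": [5.4,0,17.3],"rotation": [0,-6.54,0]},
    {"gripper": 0,"travel": [7.3,0,16.6],"rotation": [0,-6.54,0]},
    {"gripper": 0,"travel": [9,0,15.7],"rotation": [0,-6.54,0]},
  ],
)

```text
t: 16.2
tcp_pos: [0.5565, 0.0478, 0.2087]
tool_rot: [0.665, 0.639, 0.281, -0.266]
force: [0.2, -0.2, -2.4]
finger_gap: 0.171
```

>>> send_rows(
  motion=[
    {"gripper": 0,"travel": [10.9,0,14.5],"rotation": [0,-6.54,0]},
    {"gripper": 0,"travel": [12.5,0,13],"rotation": [0,-6.54,0]},
    {"gripper": 0,"travel": [13.9,0,11.7],"rotation": [0,-6.54,0]},
    {"gripper": 0,"travel": [15,0,10],"rotation": [0,-6.54,0]},
    {"gripper": 0,"travel": [16.2,0,8.2],"rotation": [0,-6.54,0]},
    {"gripper": 0,"travel": [17,0,6.4],"rotation": [0,-6.54,0]},
    {"gripper": 0,"travel": [17.6,0,4.4],"rotation": [0,-6.54,0]},
    {"gripper": 0,"travel": [0,0,40],"rotation": [0,0,0]},
    {"gripper": 0,"travel": [0,0,30],"rotation": [0,0,0]},
    {"gripper": 0,"travel": [0,0,0],"rotation": [0,0,0]},
    {"gripper": 0,"travel": [0,0,0],"rotation": [0,0,0]},
  ],
)

```text
t: 17.12
tcp_pos: [0.5597, 0.1744, 0.1218]
tool_rot: [0.721, 0.693, 0.001, -0.003]
force: [-0.1, -0.6, -1.8]
finger_gap: 0.167
```

```bash
python3 - <<'E'
from h import *
log(); p,r,s=cur(); print(r.as_matrix())
im=manip.snapshot('top')[:,:,::-1].copy(); cv2.imwrite('pics/top10.png',im); c=manip.calibration('top')
sc=manip.snapshot('scene')[:,:,::-1].copy(); cv2.imwrite('pics/s10.png',sc)
hsv=cv2.cvtColor(im,cv2.COLOR_BGR2HSV)
g=((hsv[...,1]<60)&(hsv[...,2]>70)).astype(np.uint8)*255; k=np.zeros_like(g); k[188:268,335:432]=g[188:268,335:432]
cs,_=cv2.findContours(k,cv2.RETR_EXTERNAL,cv2.CHAIN_APPROX_NONE); k=max(cs,key=cv2.contourArea); print(cv2.boundingRect(k))
P=plane(c,k.reshape(-1,2),.030)[:,:2]*1000; e=cv2.fitEllipse(P.astype(np.float32)); print(e)
u=np.array([-.042,-.9991]);v=np.array([.9991,-.042]);o=np.array([546,-16.5]); q=np.array(e[0])-o; print('cover jig',q@u,q@v)
a=sc[150:330,220:440]; b=im[170:280,240:460]
cv2.imwrite('pics/c10.png',np.hstack([cv2.resize(a,(400,327)),cv2.copyMakeBorder(cv2.resize(b,(400,200)),0,127,0,0,0)]))
E
```

```text
t 17.12 q [0.1084 0.6202 1.627  0.0076 0.896  0.1434] tcp [559.7435 174.3545 121.8475] F [-0.0657 -0.6205 -1.844 ] M [ 0.1137 -0.0088  0.0263] gap 0.16731089462823662
[[ 0.0397  0.9992 -0.0022]
 [ 0.9992 -0.0397  0.0057]
 [ 0.0057 -0.0024 -1.    ]]
(349, 195, 58, 57)
((553.3754272460938, -42.598724365234375), (108.98423767089844, 109.85579681396484), 70.19677734375)
cover jig 25.765467568969726 8.46493578491211
```

View pics/c10.png

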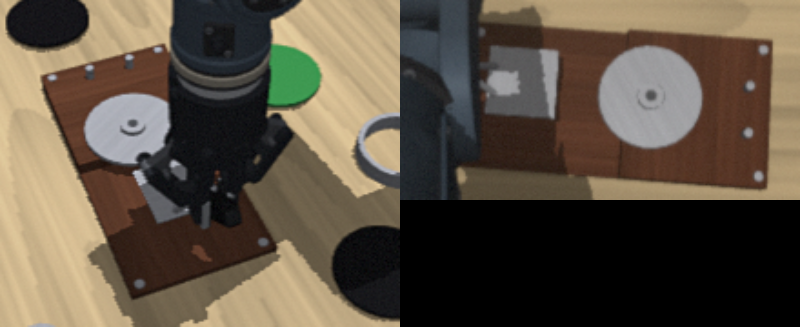

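Cover measured flat on the deck at jig (26, +8), boss up. It has to move to (75, 0), so I push along that line (−9.6°) with the blade square to it.

```bash
python3 - <<'E'
from h import *
p,r,s=cur()
p,r=rows(p,r,[592.3,141.2,100],down(-12),4); print(p)
E
```

```text
t [-7.8, 7.6, 6.0] r [0.05, -0.1, 2.4]
t [-7.5, 8.0, 6.0] r [0.05, -0.1, 2.4]
t [-7.1, 8.3, 6.0] r [0.05, -0.1, 2.4]
t [-6.8, 8.6, 6.1] r [0.05, -0.1, 2.4]
[592.3066 141.2004  99.984 ]
```

>>> send_rows(
  motion=[
    {"gripper": 0,"travel": [-7.8,7.6,6],"rotation": [0,-0.1,2.4]},
    {"gripper": 0,"travel": [-7.5,8,6],"rotation": [0,-0.1,2.4]},
    {"gripper": 0,"travel": [-7,8.3,6],"rotation": [0,0,2.4]},
    {"gripper": 0,"travel": [-6.8,8.6,6],"rotation": [0,0,2.4]},
    {"gripper": 0,"travel": [0,0,10],"rotation": [0,0,0]},
    {"gripper": 0,"travel": [0,0,9],"rotation": [0,0,0]},
    {"gripper": 0,"travel": [0,0,2],"rotation": [0,0,0]},
    {"gripper": 0,"travel": [0,0,0],"rotation": [0,0,0]},
    {"gripper": 0,"travel": [0,0,0],"rotation": [0,0,0]},
  ],
)

```text
t: 17.97
tcp_pos: [0.5906, 0.1419, 0.0769]
tool_rot: [0.777, 0.63, 0.001, -0.001]
force: [-0.0, 0.3, -1.8]
finger_gap: 0.169
```

```bash
python3 - <<'E'
from h import *
log(); p,r,s=cur(); print(r.as_matrix())
u=np.array([-.042,-.9991]);v=np.array([.9991,-.042]);o=np.array([546,-16.5])
n=p+r.apply([-118,0,50.4]); q=n[:2]-o; print('nose',q@u,q@v,n[2])
E
```

```text
t 17.97 q [0.0505 0.7086 1.596  0.0039 0.8372 0.256 ] tcp [590.6336 141.8563  76.8753] F [-0.0236  0.3069 -1.8316] M [ 0.1668  0.0162 -0.0002] gap 0.16931393776249712
[[ 0.2066  0.9784 -0.0004]
 [ 0.9784 -0.2066  0.0029]
 [ 0.0028 -0.001  -1.    ]]
nose -43.86065418416108 18.406615007317747 26.149272937759157
```

>>> send_rows(
  motion=[
    {"gripper": 0,"travel": [-5,0,0.7],"rotation": [0,0,0]},
    {"gripper": 0,"travel": [-4,0,0],"rotation": [0,0,0]},
    {"gripper": 0,"travel": [-3,0,0],"rotation": [0,0,0]},
    {"gripper": 0,"travel": [-2,0,0],"rotation": [0,0,0]},
    {"gripper": 0,"travel": [-2,0,0],"rotation": [0,0,0]},
    {"gripper": 0,"travel": [-3,0,0],"rotation": [0,0,0]},
    {"gripper": 0,"travel": [-3,0,0],"rotation": [0,0,0]},
    {"gripper": 0,"travel": [-3,0,0],"rotation": [0,0,0]},
    {"gripper": 0,"travel": [-3,0,0],"rotation": [0,0,0]},
  ],
)

```text
t: 18.72
tcp_pos: [0.5853, 0.114, 0.0761]
tool_rot: [0.777, 0.63, 0.001, -0.001]
force: [0.2, 0.8, -1.4]
finger_gap: 0.166
```

>>> send_rows(
  motion=[
    {"gripper": 0,"travel": [-4,0,0],"rotation": [0,0,0]},
    {"gripper": 0,"travel": [-4,0,0],"rotation": [0,0,0]},
    {"gripper": 0,"travel": [-4,0,0],"rotation": [0,0,0]},
    {"gripper": 0,"travel": [-4,0,0],"rotation": [0,0,0]},
    {"gripper": 0,"travel": [-3,0,0],"rotation": [0,0,0]},
    {"gripper": 0,"travel": [-3,0,0],"rotation": [0,0,0]},
    {"gripper": 0,"travel": [-2,0,0],"rotation": [0,0,0]},
    {"gripper": 0,"travel": [-2,0,0],"rotation": [0,0,0]},
    {"gripper": 0,"travel": [0,0,0],"rotation": [0,0,0]},
  ],
)

```text
t: 19.47
tcp_pos: [0.5797, 0.0882, 0.0758]
tool_rot: [0.777, 0.629, 0.001, -0.001]
force: [-0.1, 0.4, -2.6]
finger_gap: 0.169
```

```bash
cat > cov.py <<'E'
from h import *
u=np.array([-.042,-.9991]);v=np.array([.9991,-.042]);o=np.array([546,-16.5])
def look(name,hide=None):
    log(); p,r,s=cur(); n=p+r.apply([-118,0,50.4]); q=n[:2]-o; print('nose',q@u,q@v,n[2])
    im=manip.snapshot('top')[:,:,::-1].copy(); cv2.imwrite(f'pics/{name}.png',im); c=manip.calibration('top')
    hsv=cv2.cvtColor(im,cv2.COLOR_BGR2HSV)
    g=((hsv[...,1]<60)&(hsv[...,2]>70)).astype(np.uint8)*255; k=np.zeros_like(g); k[188:268,335:430]=g[188:268,335:430]
    cs,_=cv2.findContours(k,cv2.RETR_EXTERNAL,cv2.CHAIN_APPROX_NONE); k=max(cs,key=cv2.contourArea)
    P=plane(c,k.reshape(-1,2),.030)[:,:2]*1000; J=np.c_[(P-o)@u,(P-o)@v]
    xm=n[:2]-o; J=J[(J[:,0]>xm@u+(hide or 8))]  # rim ahead of the nose
    A=np.c_[2*J,np.ones(len(J))]; 
    for _ in range(3):
        x=np.linalg.lstsq(A,(J**2).sum(1),rcond=None)[0]; d=np.hypot(*(J-x[:2]).T); R0=np.sqrt(x[2]+x[:2]@x[:2]); m=abs(d-R0)<1.5; A,J=A[m],J[m]
    print('cover jig',x[:2],'r',R0,'n',len(J))
E
python3 -c "
from cov import *
look('top11')"
```

```text
t 19.47 q [-0.0408  0.6907  1.6517  0.0034  0.7997  0.1659] tcp [579.7223  88.1654  75.8335] F [-0.0926  0.4379 -2.5991] M [ 0.0798 -0.0055  0.0296] gap 0.16901897515853945
nose 10.245881349405058 9.657579937546798 25.160036683120516
cover jig [ 41.5863 -43.4405] r 25.015825620086375 n 38
```

```bash
cat > cov.py <<'E'
from h import *
u=np.array([-.042,-.9991]);v=np.array([.9991,-.042]);o=np.array([546,-16.5])
def look(name,new=True):
    log(); p,r,s=cur(); n=p+r.apply([-118,0,50.4]); q=n[:2]-o; print('nose',q@u,q@v,n[2])
    if new: cv2.imwrite(f'pics/{name}.png',manip.snapshot('top')[:,:,::-1])
    im=cv2.imread(f'pics/{name}.png'); c=manip.calibration('top')
    g=cv2.resize(cv2.cvtColor(im,cv2.COLOR_BGR2GRAY)[170:280,330:460],None,fx=4,fy=4,interpolation=cv2.INTER_CUBIC)
    h=cv2.HoughCircles(cv2.GaussianBlur(g,(0,0),2),cv2.HOUGH_GRADIENT_ALT,1,100,param1=100,param2=.5,minRadius=104,maxRadius=126)
    for a in (h[0] if h is not None else []):
        P=plane(c,[(a[:2]+.5)/4-.5+[330,170]],.030)[0,:2]*1000-o; print('cover jig',P@u,P@v,'r px',a[2]/4)
E
python3 -c "
from cov import *
look('top10',False); look('top11',False)"
```

```text
t 19.52 q [-0.0405  0.6908  1.6516  0.0033  0.7998  0.166 ] tcp [579.7015  88.2835  75.7897] F [-0.5646 -0.5002 -1.9705] M [ 0.1094 -0.0023  0.0185] gap 0.17133919121521762
nose 10.132971028718396 9.637680548220937 25.123736870431607
cover jig 22.98722574145473 8.498625828039568 r px 28.244902
t 19.52 q [-0.0405  0.6908  1.6516  0.0033  0.7998  0.166 ] tcp [579.7015  88.2835  75.7897] F [-0.5646 -0.5002 -1.9705] M [ 0.1094 -0.0023  0.0185] gap 0.17133919121521762
nose 10.132971028718396 9.637680548220937 25.123736870431607
cover jig 64.21864277034169 -0.2706040449622916 r px 28.765139
```

>>> send_rows(
  motion=[
    {"gripper": 0,"travel": [-2,0.3,0],"rotation": [0,0,0]},
    {"gripper": 0,"travel": [-2,0.3,0],"rotation": [0,0,0]},
    {"gripper": 0,"travel": [-2,0.3,0],"rotation": [0,0,0]},
    {"gripper": 0,"travel": [-1,0.2,0],"rotation": [0,0,0]},
    {"gripper": 0,"travel": [0,0,0],"rotation": [0,0,0]},
  ],
)

```text
t: 19.93
tcp_pos: [0.5795, 0.0813, 0.0758]
tool_rot: [0.777, 0.629, 0.001, -0.001]
force: [0.5, -0.1, -1.7]
finger_gap: 0.168
```

```bash
python3 -c "
from cov import *
look('top12')"
```

```text
t 19.93 q [-0.0529  0.6895  1.6552  0.0037  0.7972  0.1536] tcp [579.4701  81.2694  75.8155] F [ 0.4808 -0.0813 -1.6845] M [ 0.214  -0.0053 -0.0018] gap 0.16806108853919388
nose 17.136169149214822 9.701622504456793 25.11652017324363
```

>>> send_rows(
  motion=[
    {"gripper": 0,"travel": [-1,0.1,0],"rotation": [0,0,0]},
    {"gripper": 0,"travel": [-1,0.1,0],"rotation": [0,0,0]},
    {"gripper": 0,"travel": [-0.5,0,0],"rotation": [0,0,0]},
    {"gripper": 0,"travel": [0,0,0],"rotation": [0,0,0]},
  ],
)

```text
t: 20.32
tcp_pos: [0.5792, 0.079, 0.0759]
tool_rot: [0.777, 0.63, 0.001, -0.001]
force: [0.2, 0.4, -1.1]
finger_gap: 0.17
```

>>> send_rows(
  motion=[
    {"gripper": 0,"travel": [-0.5,0,0],"rotation": [0,0,0]},
    {"gripper": 0,"travel": [-0.5,0,0],"rotation": [0,0,0]},
    {"gripper": 0,"travel": [0,0,0],"rotation": [0,0,0]},
  ],
)

```text
t: 20.57
tcp_pos: [0.579, 0.078, 0.0759]
tool_rot: [0.777, 0.63, 0.001, -0.001]
force: [-0.0, 1.3, -2.4]
finger_gap: 0.173
```

```bash
python3 -c "
from cov import *
look('top13')"
```

```text
t 20.57 q [-0.0586  0.6885  1.6577  0.0039  0.7955  0.1476] tcp [578.9945  78.0254  75.8869] F [-0.0477  1.3027 -2.3562] M [ 0.3071 -0.1016  0.0447] gap 0.17299510829740247
nose 20.392733441998125 9.38820140628026 25.167795995220054
```

>>> send_rows(
  motion=[
    {"gripper": 0,"travel": [-0.5,0,0],"rotation": [0,0,0]},
    {"gripper": 0,"travel": [0,0,0],"rotation": [0,0,0]},
  ],
)

```text
t: 20.78
tcp_pos: [0.579, 0.0778, 0.0759]
tool_rot: [0.777, 0.629, 0.001, -0.001]
force: [0.6, 2.2, -1.3]
finger_gap: 0.163
```

>>> send_rows(
  motion=[
    {"gripper": 0,"travel": [-0.5,0,0],"rotation": [0,0,0]},
    {"gripper": 0,"travel": [0,0,0],"rotation": [0,0,0]},
  ],
)

```text
t: 20.95
tcp_pos: [0.579, 0.0776, 0.076]
tool_rot: [0.777, 0.629, 0.001, -0.001]
force: [0.4, 3.1, -0.0]
finger_gap: 0.168
```

```bash
python3 - <<'E'
from cov import *
look('top14')
im=cv2.imread('pics/top14.png'); cv2.imwrite('pics/c14.png',cv2.resize(im[180:280,325:455],None,fx=6,fy=6,interpolation=cv2.INTER_CUBIC))
E
```

```text
t 20.95 q [-0.0598  0.688   1.6582  0.0052  0.7949  0.1459] tcp [579.0252  77.6378  76.045 ] F [ 0.3958  3.0905 -0.005 ] M [ 0.8174 -0.1269  0.0276] gap 0.16837640088505348
nose 20.72351321894998 9.419113184647179 25.205705359425828
```

View pics/c14.png

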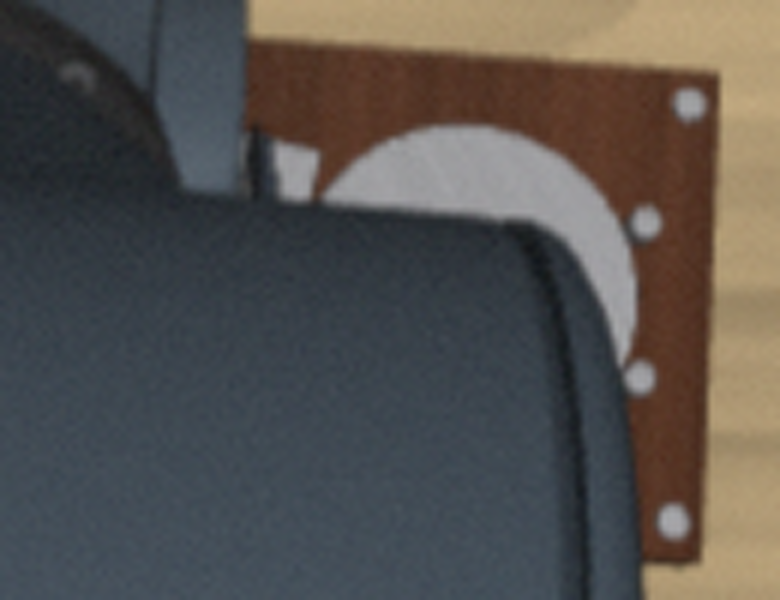

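The cover is up against the pins (pins at crop (646,222) and (640,378)). I fit its visible arc for a numeric check.

```bash
cat > arc.py <<'E'
from cov import *
from scipy.optimize import least_squares
def arc(name,ref=None):
    c=manip.calibration('top'); im=cv2.imread(f'pics/{name}.png')
    g=cv2.resize(im[180:280,325:455],None,fx=6,fy=6,interpolation=cv2.INTER_CUBIC); hsv=cv2.cvtColor(g,cv2.COLOR_BGR2HSV)
    m=((hsv[...,1]<70)&(hsv[...,2]>90)).astype(np.uint8)*255
    cs,_=cv2.findContours(m,cv2.RETR_EXTERNAL,cv2.CHAIN_APPROX_NONE)
    pts=np.vstack([k.reshape(-1,2) for k in cs if cv2.contourArea(k)>5000])
    px=(pts+.5)/6-.5+[325,180]; P=plane(c,px,.030)[:,:2]*1000-o; J=np.c_[P@u,P@v]
    th=np.degrees(np.arctan2(J[:,1]-0,J[:,0]-74)); d0=np.hypot(J[:,0]-74,J[:,1])
    J=J[(d0>50)&(d0<60)&(th>-25)&(th<110)]
    f=least_squares(lambda x:np.hypot(J[:,0]-x[0],J[:,1]-x[1])-55,[74,0],loss='soft_l1',f_scale=.5)
    print(name,'centre',f.x,'rms',np.sqrt(np.mean(f.fun**2)),len(J))
    for x,y in((129.5,25),(129.5,-25)): print(' gap to pin',np.hypot(f.x[0]-x,f.x[1]-y)-60)
    mk=[k for k in cs if 60<cv2.contourArea(k)<1500]
    for k in mk:
        q=(k.reshape(-1,2).mean(0)+.5)/6-.5+[325,180]; Q=plane(c,[q],.040)[0,:2]*1000-o; print(' spot at z40',Q@u,Q@v)
if __name__=='__main__': arc('top14')
E
python3 arc.py
```

```text
top14 centre [74.1297  1.4687] rms 0.7570583010766047 392
 gap to pin 0.16306001913677193
 gap to pin 1.3715069244605829
 spot at z40 96.87547571803555 -94.46719581317313
 spot at z40 18.393675360872397 -99.88213450393113
 spot at z40 47.85283800941339 -96.02497300590309
 spot at z40 81.26140073594465 -91.56879105366204
 spot at z40 58.56608194551021 -94.15632271249191
 spot at z40 -45.75954371445539 -98.27540636113231
 spot at z40 45.816461461766295 -91.17836444227622
 spot at z40 16.551715584164135 -91.47470006040714
 spot at z40 29.54192756669708 -95.74395016750913
 spot at z40 -34.07884206368317 -95.13488420319759
 spot at z40 -60.483985587004355 -95.85014458698588
 spot at z40 -40.894177090727496 -93.3512915080219
 spot at z40 -66.31842676370518 -97.55150089804899
 spot at z40 -53.7999336526325 -101.30130084849438
 spot at z40 -27.921843821611105 -88.42596310872193
 spot at z40 -9.77403876165965 -83.6612399845061
 spot at z40 140.30999922176235 -68.64104825434569
 spot at z40 128.52528394055315 -23.916377418188414
 spot at z40 128.63190188699042 25.96799116120743
 spot at z40 141.08403889777452 65.08560103308245
 spot at z40 -1.4227535596117182 83.41497144701944
```

Taken relative to the pins as seen in the same picture, the cover is at (75.0, 0.4): home within the noise. Now a firmer press, with a small sideways wiggle to seat both pins.

>>> send_rows(
  motion=[
    {"gripper": 0,"travel": [-0.7,0,0],"rotation": [0,0,0]},
    {"gripper": 0,"travel": [-0.7,0,0],"rotation": [0,0,0]},
    {"gripper": 0,"travel": [0,0,0],"rotation": [0,0,0]},
  ],
)

```text
t: 21.25
tcp_pos: [0.5792, 0.0771, 0.0764]
tool_rot: [0.777, 0.629, 0.002, -0.001]
force: [0.9, 7.6, 1.3]
finger_gap: 0.168
```

>>> send_rows(
  motion=[
    {"gripper": 0,"travel": [-0.7,-0.7,0],"rotation": [0,0,0]},
    {"gripper": 0,"travel": [0,-0.7,0],"rotation": [0,0,0]},
    {"gripper": 0,"travel": [0,0.7,0],"rotation": [0,0,0]},
    {"gripper": 0,"travel": [0,0.7,0],"rotation": [0,0,0]},
    {"gripper": 0,"travel": [0,0,0],"rotation": [0,0,0]},
  ],
)

```text
t: 21.67
tcp_pos: [0.5792, 0.077, 0.0765]
tool_rot: [0.777, 0.629, 0.003, -0.002]
force: [0.9, 9.1, 1.3]
finger_gap: 0.169
```

```bash
python3 -c "
from arc import *
look('top15');arc('top15')"|grep -v spot
```

```text
t 21.67 q [-0.062   0.687   1.6591  0.0084  0.7936  0.1425] tcp [579.2437  77.0185  76.4686] F [0.8728 9.1282 1.3049] M [ 1.7273 -0.2349 -0.0591] gap 0.16925681664191622
nose 21.195824521429017 9.612522279714218 25.336276878847002
top15 centre [74.2139  1.5614] rms 0.8965564890648008 371
 gap to pin 0.049281451092355155
 gap to pin 1.3356081622206375
```

```bash
python3 - <<'E'
from h import *
p,r,s=cur(); p=p+r.apply([12,0,0])
p,r=rows(p,r,[521.5,89,76.5],down(7.2),6); print(p)
E
```

```text
t [-2.1, -9.8, -0.0] r [0.02, -0.06, -3.21]
t [-1.5, -9.9, -0.0] r [0.02, -0.06, -3.21]
t [-0.9, -10.0, -0.0] r [0.02, -0.06, -3.21]
t [-0.4, -10.0, -0.0] r [0.02, -0.06, -3.21]
t [0.2, -10.1, -0.0] r [0.02, -0.06, -3.21]
t [0.8, -10.0, -0.0] r [0.02, -0.06, -3.21]
[521.5107  89.0329  76.4856]
```

>>> send_rows(
  motion=[
    {"gripper": 0,"travel": [0,0,0],"rotation": [0,0,0]},
    {"gripper": 0,"travel": [0,0,0],"rotation": [0,0,0]},
    {"gripper": 0,"travel": [0,0,0],"rotation": [0,0,0]},
    {"gripper": 0,"travel": [3,0,0],"rotation": [0,0,0]},
    {"gripper": 0,"travel": [6,0,0],"rotation": [0,0,0]},
    {"gripper": 0,"travel": [5,0,0],"rotation": [0,0,0]},
    {"gripper": 0,"travel": [-2.1,-9.8,0],"rotation": [0,-0.05,-3.2]},
    {"gripper": 0,"travel": [-1.5,-9.9,0],"rotation": [0,-0.05,-3.2]},
    {"gripper": 0,"travel": [-0.9,-10,0],"rotation": [0,-0.05,-3.2]},
    {"gripper": 0,"travel": [-0.4,-10,0],"rotation": [0,0,-3.2]},
    {"gripper": 0,"travel": [0.2,-10,0],"rotation": [0,0,-3.2]},
    {"gripper": 0,"travel": [0.8,-10,0],"rotation": [0,0,-3.2]},
  ],
)

```text
t: 22.72
tcp_pos: [0.5205, 0.0888, 0.0757]
tool_rot: [0.66, 0.751, -0.001, -0.0]
force: [0.0, 0.1, -2.4]
finger_gap: 0.17
```

>>> send_rows(
  motion=[
    {"gripper": 0,"travel": [0,0,0],"rotation": [0,0,0]},
  ],
)

```text
t: 22.8
tcp_pos: [0.5179, 0.0891, 0.0754]
tool_rot: [0.661, 0.751, -0.002, -0.002]
force: [-1.3, 0.0, -2.0]
finger_gap: 0.167
```

```bash
python3 -c "
from arc import *
look('top16');arc('top16')
print(cur()[1].as_matrix())"|grep -v spot
```

```text
t 22.8 q [-0.0422  0.6405  1.8039 -0.0007  0.7029 -0.1695] tcp [517.9257  89.113   75.4227] F [-1.3324  0.0427 -2.0392] M [ 0.1959  0.112  -0.0239] gap 0.16709465683694877
nose 11.983864943345448 -12.828579915445152 24.961378392844452
cover jig 74.37540380812396 -2.465661228349671 r px 28.404501
top16 centre [74.1409  1.548 ] rms 0.23398804249898847 380
 gap to pin 0.12176032935969516
 gap to pin 1.3956676704251976
[[-0.1252  0.9921 -0.0027]
 [ 0.9921  0.1252 -0.0002]
 [ 0.0002 -0.0027 -1.    ]]
```

>>> send_rows(
  motion=[
    {"gripper": 0,"travel": [-2,0,-0.4],"rotation": [0,0,0]},
    {"gripper": 0,"travel": [-2,0,0],"rotation": [0,0,0]},
    {"gripper": 0,"travel": [-1.5,0,0],"rotation": [0,0,0]},
    {"gripper": 0,"travel": [-1,0,0],"rotation": [0,0,0]},
    {"gripper": 0,"travel": [-0.7,0,0],"rotation": [0,0,0]},
    {"gripper": 0,"travel": [0,0,0],"rotation": [0,0,0]},
  ],
)

```text
t: 23.35
tcp_pos: [0.5223, 0.0816, 0.0763]
tool_rot: [0.661, 0.75, -0.0, -0.0]
force: [1.0, 0.1, -1.7]
finger_gap: 0.169
```

>>> send_rows(
  motion=[
    {"gripper": 0,"travel": [-0.7,0,0],"rotation": [0,0,0]},
    {"gripper": 0,"travel": [-0.7,0,0],"rotation": [0,0,0]},
    {"gripper": 0,"travel": [0,0,0],"rotation": [0,0,0]},
  ],
)

```text
t: 23.6
tcp_pos: [0.5222, 0.0805, 0.0763]
tool_rot: [0.661, 0.75, 0.0, -0.0]
force: [-0.1, -0.2, -1.7]
finger_gap: 0.167
```

```bash
python3 -c "
from arc import *
look('top17');arc('top17')"|grep -v spot
```

```text
t 23.6 q [-0.0588  0.6399  1.8003  0.0006  0.7018 -0.1853] tcp [522.2192  80.5327  76.3241] F [-0.1222 -0.151  -1.6636] M [0.2015 0.0192 0.0215] gap 0.16703216548760125
nose 20.37021555023338 -8.113432933831595 25.8747554791519
cover jig 75.2226919529369 0.03251489030465602 r px 28.440516
top17 centre [74.2685  1.4735] rms 0.7625294879277829 412
 gap to pin 0.03346487410322396
 gap to pin 1.2484126234954758
```

>>> send_rows(
  motion=[
    {"gripper": 0,"travel": [-0.6,0,0.2],"rotation": [0,0,0]},
    {"gripper": 0,"travel": [-0.6,0,0],"rotation": [0,0,0]},
    {"gripper": 0,"travel": [0,0,0],"rotation": [0,0,0]},
  ],
)

```text
t: 23.9
tcp_pos: [0.5223, 0.0801, 0.0763]
tool_rot: [0.661, 0.75, 0.0, -0.001]
force: [0.0, 5.1, 0.1]
finger_gap: 0.17
```

>>> send_rows(
  motion=[
    {"gripper": 0,"travel": [-0.6,0,0],"rotation": [0,0,0]},
    {"gripper": 0,"travel": [-0.5,0,0],"rotation": [0,0,0]},
    {"gripper": 0,"travel": [0,0,0],"rotation": [0,0,0]},
  ],
)

```text
t: 24.15
tcp_pos: [0.5223, 0.0798, 0.0765]
tool_rot: [0.661, 0.75, 0.001, -0.001]
force: [-0.3, 8.4, 1.4]
finger_gap: 0.167
```

```bash
python3 -c "
from arc import *
look('top18');arc('top18')"|grep -v spot
```

```text
t 24.15 q [-0.0616  0.6395  1.8006  0.004   0.7019 -0.1898] tcp [522.3346  79.7569  76.4773] F [-0.3385  8.3962  1.3501] M [1.5572 0.0557 0.0627] gap 0.1669794511111306
nose 21.045973200044216 -8.064932355192804 25.77201559885343
cover jig 71.85908494994835 0.2784860999772096 r px 28.382189
top18 centre [74.5098  1.5194] rms 0.7100190579295718 404
 gap to pin -0.20647032253815922
 gap to pin 1.0508414656235558
```

Solid 8 N reaction from this side too, and the cover did not shift. I hold for a moment, back off, and carry the spatula back to its first place.

>>> send_rows(
  motion=[
    {"gripper": 0,"travel": [0,0,0],"rotation": [0,0,0]},
    {"gripper": 0,"travel": [0,0,0],"rotation": [0,0,0]},
    {"gripper": 0,"travel": [0,0,0],"rotation": [0,0,0]},
    {"gripper": 0,"travel": [0,0,0],"rotation": [0,0,0]},
    {"gripper": 0,"travel": [0,0,0],"rotation": [0,0,0]},
    {"gripper": 0,"travel": [0,0,0],"rotation": [0,0,0]},
    {"gripper": 0,"travel": [3,0,0],"rotation": [0,0,0]},
    {"gripper": 0,"travel": [6,0,0],"rotation": [0,0,0]},
    {"gripper": 0,"travel": [15,0,0],"rotation": [0,0,0]},
    {"gripper": 0,"travel": [20,0,-20],"rotation": [0,0,0]},
    {"gripper": 0,"travel": [20,0,-30],"rotation": [0,0,0]},
    {"gripper": 0,"travel": [0,0,0],"rotation": [0,0,0]},
  ],
)

```text
t: 25.2
tcp_pos: [0.5167, 0.1445, 0.1299]
tool_rot: [0.66, 0.751, 0.003, 0.002]
force: [1.5, 0.5, -1.5]
finger_gap: 0.165
```

```bash
python3 - <<'E'
from arc import *
look('top19');arc('top19')
p,r,s=cur()
rows(p,r,[457,419,115],down(54.4),10)
E
```

```text
t 25.2 q [ 0.0639  0.5537  1.754   0.0009  0.8263 -0.0658] tcp [516.6848 144.4841 129.9403] F [ 1.4816  0.506  -1.4811] M [ 0.1561 -0.0198 -0.0002] gap 0.16469445536828917
nose -43.40752166055586 -15.579381877570613 79.5213185014519
cover jig 75.52869801294241 3.9581883892658287 r px 28.415703
top19 centre [74.3393  1.5927] rms 0.7307405607902843 405
 gap to pin -0.07834659882790618
 gap to pin 1.236200109724649
 spot at z40 140.351878675717 -68.76896314514778
 spot at z40 -70.09138969622869 -7.004853398636823
 spot at z40 128.75675685058192 25.956496331331756
 spot at z40 -71.7597148369683 15.294080623860618
 spot at z40 141.0803662206684 65.14498970492913
t [28.1, -2.3, 1.3] r [0.03, 0.02, -4.7]
t [28.2, -0.0, 1.3] r [0.03, 0.02, -4.7]
t [28.1, 2.3, 1.3] r [0.03, 0.02, -4.7]
t [27.9, 4.6, 1.3] r [0.03, 0.02, -4.7]
t [27.4, 6.9, 1.3] r [0.03, 0.02, -4.7]
t [26.7, 9.1, 1.4] r [0.03, 0.02, -4.7]
t [25.9, 11.2, 1.4] r [0.03, 0.02, -4.7]
t [24.9, 13.3, 1.3] r [0.03, 0.02, -4.7]
t [23.7, 15.3, 1.4] r [0.03, 0.02, -4.7]
t [22.3, 17.3, 1.3] r [0.03, 0.02, -4.7]
```

>>> send_rows(
  motion=[
    {"gripper": 0,"travel": [28,-2.3,1.3],"rotation": [0,0,-4.7]},
    {"gripper": 0,"travel": [28,0,1.3],"rotation": [0,0,-4.7]},
    {"gripper": 0,"travel": [28,2.3,1.3],"rotation": [0,0,-4.7]},
    {"gripper": 0,"travel": [28,4.6,1.3],"rotation": [0,0,-4.7]},
    {"gripper": 0,"travel": [27.4,6.9,1.3],"rotation": [0,0,-4.7]},
    {"gripper": 0,"travel": [26.7,9,1.4],"rotation": [0,0,-4.7]},
    {"gripper": 0,"travel": [26,11.2,1.4],"rotation": [0,0,-4.7]},
    {"gripper": 0,"travel": [25,13.3,1.3],"rotation": [0,0,-4.7]},
    {"gripper": 0,"travel": [23.7,15.3,1.4],"rotation": [0,0,-4.7]},
    {"gripper": 0,"travel": [22,17,1.3],"rotation": [0,0,-4.7]},
    {"gripper": 0,"travel": [0,0,0],"rotation": [0,0,0]},
    {"gripper": 0,"travel": [0,0,0],"rotation": [0,0,0]},
  ],
)

```text
t: 26.25
tcp_pos: [0.4552, 0.4172, 0.1113]
tool_rot: [0.306, 0.952, -0.001, -0.001]
force: [-0.2, -0.3, -1.6]
finger_gap: 0.167
```

```bash
python3 - <<'E'
from arc import *
look('top20');arc('top20'); print(cur()[1].as_matrix())
E
```

```text
t 26.25 q [ 0.5615  0.6691  1.5497 -0.0008  0.9253 -0.3863] tcp [455.1726 417.2314 111.3421] F [-0.1942 -0.2758 -1.5734] M [0.0427 0.0993 0.016 ] gap 0.16669874704759016
nose -364.7138962353605 -10.377696977977028 60.90316491544652
cover jig 71.92420182793403 -1.1797099339662842 r px 28.343569
top20 centre [73.7343  1.0996] rms 0.24346591018168506 375
 gap to pin 0.6716242138881654
 gap to pin 1.5711263675780671
 spot at z40 140.35620645467102 -68.66404219633813
 spot at z40 128.6010063020132 -23.96184513908561
 spot at z40 128.80449658838302 26.090782216454084
 spot at z40 141.07381671613004 65.59928413387581
[[-0.8115  0.5843 -0.0023]
 [ 0.5844  0.8115 -0.0022]
 [ 0.0005 -0.0031 -1.    ]]
```

```bash
python3 - <<'E'
from cov import *
c=manip.calibration('top')
for nm in('top10','top20'):
  g=cv2.resize(cv2.imread(f'pics/{nm}.png')[180:280,325:455],None,fx=6,fy=6,interpolation=cv2.INTER_CUBIC); hsv=cv2.cvtColor(g,cv2.COLOR_BGR2HSV)
  for vt in(80,90,100,110):
    m=((hsv[...,1]<70)&(hsv[...,2]>vt)).astype(np.uint8)*255; m=cv2.morphologyEx(m,cv2.MORPH_OPEN,np.ones((37,37)))
    cs,_=cv2.findContours(m,cv2.RETR_EXTERNAL,cv2.CHAIN_APPROX_NONE); k=max(cs,key=cv2.contourArea).reshape(-1,2)
    P=plane(c,(k+.5)/6-.5+[325,180],.030)[:,:2]*1000; e=cv2.fitEllipse(P.astype(np.float32)); q=np.array(e[0])-o; print(nm,vt,q@u,q@v,e[1])
g=cv2.resize(cv2.imread('pics/top20.png')[180:280,325:455],None,fx=6,fy=6,interpolation=cv2.INTER_CUBIC); cv2.imwrite('pics/c20.png',g)
E
```

```text
top10 80 25.82346233329773 8.422718440246582 (110.99179077148438, 111.68231201171875)
top10 90 25.873620360565184 8.478278964233398 (110.88607788085938, 111.55152130126953)
top10 100 26.007280147933958 8.675836189270019 (110.22483825683594, 111.14555358886719)
top10 110 26.072464529037475 8.72225431060791 (109.2968521118164, 110.12042999267578)
top20 80 74.20527511825561 1.240790158081055 (109.84866333007812, 110.55857849121094)
top20 90 74.24211335525513 1.3079472564697268 (108.85391998291016, 109.39383697509766)
top20 100 74.2390878730774 1.285461868286133 (108.02005004882812, 108.21916198730469)
top20 110 74.25008013381958 1.2157949493408207 (106.94916534423828, 107.09051513671875)
```

View pics/c20.png

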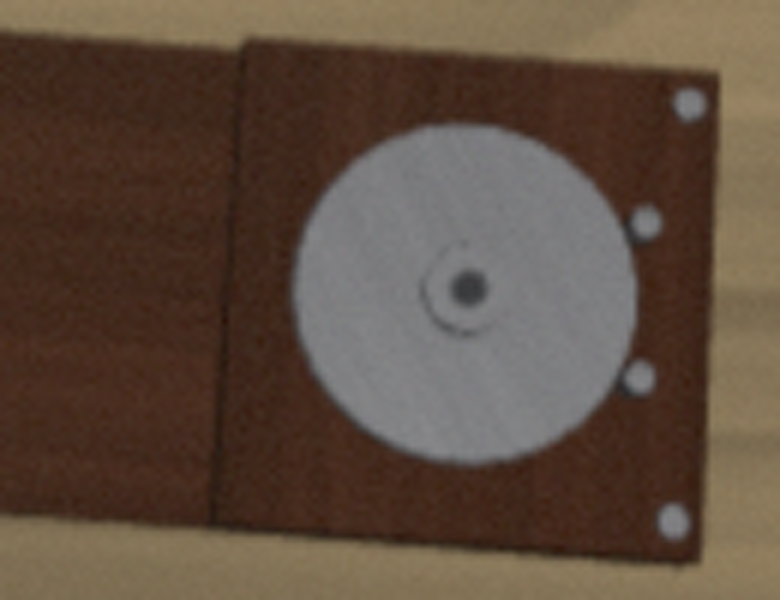

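The full circle gives the centre 54.46 mm before the pin line (54.5 expected) and 0.2 mm off centre, so it is touching both pins, boss up. Now I set the spatula down.

>>> send_rows(
  motion=[
    {"gripper": 0,"travel": [0,0,20],"rotation": [0,0,0]},
    {"gripper": 0,"travel": [0,0,20],"rotation": [0,0,0]},
    {"gripper": 0,"travel": [0,0,12],"rotation": [0,0,0]},
    {"gripper": 0,"travel": [0,0,5],"rotation": [0,0,0]},
    {"gripper": 0,"travel": [0,0,1.5],"rotation": [0,0,0]},
    {"gripper": 0,"travel": [0,0,0],"rotation": [0,0,0]},
    {"gripper": 0,"travel": [0,0,0],"rotation": [0,0,0]},
  ],
)

```text
t: 26.88
tcp_pos: [0.4567, 0.4172, 0.0551]
tool_rot: [0.307, 0.952, 0.001, 0.0]
force: [-0.6, 0.2, -2.4]
finger_gap: 0.17
```

```bash
python3 -c "
from h import *
log()"
```

```text
t 26.88 q [ 0.5597  0.752   1.5754  0.0004  0.813  -0.3866] tcp [456.704  417.202   55.0868] F [-0.6339  0.187  -2.4092] M [ 0.0641  0.0876 -0.0172] gap 0.16977350329716562
```

>>> send_rows(
  motion=[
    {"gripper": 0,"travel": [0,0,2],"rotation": [0,0,0]},
    {"gripper": 0,"travel": [0,0,1],"rotation": [0,0,0]},
    {"gripper": 0,"travel": [0,0,0.7],"rotation": [0,0,0]},
    {"gripper": 0,"travel": [0,0,0],"rotation": [0,0,0]},
  ],
)

```text
t: 27.22
tcp_pos: [0.4559, 0.4173, 0.0509]
tool_rot: [0.307, 0.952, 0.0, -0.0]
force: [0.5, 0.2, -0.8]
finger_gap: 0.169
```

>>> send_rows(
  motion=[
    {"gripper": 0,"travel": [0,0,0.7],"rotation": [0,0,0]},
    {"gripper": 0,"travel": [0,0,0],"rotation": [0,0,0]},
  ],
)

```text
t: 27.38
tcp_pos: [0.4559, 0.4174, 0.0506]
tool_rot: [0.307, 0.952, 0.0, -0.0]
force: [-0.8, -0.0, 2.2]
finger_gap: 0.16
```

Contact (about +4 N) at TCP z 50.6, the same height as at the grasp, so the grip has not slipped. I release and go straight up.

>>> send_rows(
  motion=[
    {"gripper": 30,"travel": [0,0,0],"rotation": [0,0,0]},
    {"gripper": 50,"travel": [0,0,0],"rotation": [0,0,0]},
    {"gripper": 70,"travel": [0,0,0],"rotation": [0,0,0]},
    {"gripper": 85,"travel": [0,0,0],"rotation": [0,0,0]},
    {"gripper": 85,"travel": [0,0,0],"rotation": [0,0,0]},
    {"gripper": 85,"travel": [0,0,0],"rotation": [0,0,0]},
    {"gripper": 85,"travel": [0,0,0],"rotation": [0,0,0]},
  ],
)

```text
t: 27.97
tcp_pos: [0.456, 0.4172, 0.05]
tool_rot: [0.307, 0.952, 0.0, -0.0]
force: [-0.2, 0.0, -0.2]
finger_gap: 0.996
```

>>> send_rows(
  motion=[
    {"gripper": 85,"travel": [0,0,-10],"rotation": [0,0,0]},
    {"gripper": 85,"travel": [0,0,-20],"rotation": [0,0,0]},
    {"gripper": 85,"travel": [0,0,-35],"rotation": [0,0,0]},
    {"gripper": 85,"travel": [0,0,-35],"rotation": [0,0,0]},
    {"gripper": 85,"travel": [30,0,-30],"rotation": [0,0,0]},
    {"gripper": 85,"travel": [30,0,-10],"rotation": [0,0,0]},
    {"gripper": 85,"travel": [0,0,0],"rotation": [0,0,0]},
    {"gripper": 85,"travel": [0,0,0],"rotation": [0,0,0]},
  ],
)

```text
t: 28.63
tcp_pos: [0.4069, 0.4529, 0.1914]
tool_rot: [0.306, 0.952, 0.001, 0.001]
force: [0.2, -0.2, -0.5]
finger_gap: 0.996
```

```bash
python3 - <<'E'
from cov import *
log(); c=manip.calibration('top')
im=manip.snapshot('top')[:,:,::-1].copy(); hsv=cv2.cvtColor(im,cv2.COLOR_BGR2HSV)
g=cv2.resize(im[180:280,325:455],None,fx=6,fy=6,interpolation=cv2.INTER_CUBIC); h6=cv2.cvtColor(g,cv2.COLOR_BGR2HSV)
m=((h6[...,1]<70)&(h6[...,2]>80)).astype(np.uint8)*255; m=cv2.morphologyEx(m,cv2.MORPH_OPEN,np.ones((37,37)))
k=max(cv2.findContours(m,cv2.RETR_EXTERNAL,cv2.CHAIN_APPROX_NONE)[0],key=cv2.contourArea).reshape(-1,2)
e=cv2.fitEllipse((plane(c,(k+.5)/6-.5+[325,180],.030)[:,:2]*1000).astype(np.float32)); q=np.array(e[0])-o; print('cover',q@u,q@v,e[1])
m=((hsv[...,1]<50)&(hsv[...,2]>60)).astype(np.uint8)*255; z=np.zeros_like(m); z[205:262,140:200]=m[205:262,140:200]
k=max(cv2.findContours(z,cv2.RETR_EXTERNAL,cv2.CHAIN_APPROX_NONE)[0],key=cv2.contourArea)
print('blade',cv2.minAreaRect((plane(c,k.reshape(-1,2),.003)[:,:2]*1000).astype(np.float32)))
E
```

```text
t 28.63 q [ 0.6555  0.5512  1.5165  0.0002  1.0712 -0.294 ] tcp [406.8936 452.935  191.3912] F [ 0.1961 -0.2475 -0.494 ] M [0.025  0.0213 0.0184] gap 0.9956482902271603
cover 74.17735608978272 1.2402884704589845 (109.75218200683594, 110.38760375976562)
blade ((522.8027954101562, 369.24267578125), (71.09099578857422, 72.88125610351562), 54.97002410888672)
```

The blade shows as a 71 × 73 mm square at bench height, so the spatula stands flat and free. The cover has not moved.

```bash
python3 -c "
from station import manip
print(manip.sign_off())"
```

```text
the job is handed in; nothing more can be done
None
```

The cover is turned over, lying boss up on the deck against both pins, and the spatula stands back on the bench. I handed the job in at about 29 s; no verdict is reported.

- **Insert and flip:** I slid the blade in under the cover until the nose bore on the boss and the rim met the step (2.3 N). The spatula then turned through about 105°, and the cover fell over the step onto the deck.
- **Push home:** I pressed at 8–9 N from two slightly different angles, about half a second to a second each.
- **Spatula:** I set it back near its first place, released it, and drew the arm clear.

**Last checks:**
- **Cover:** it measured 54.5 mm ahead of the line between the pins (54.5 expected) and 0.2 mm off centre. A later picture showed it unmoved.
- **Spatula:** the blade showed as a square of about 71 × 73 mm at bench height, so it is standing flat.
- **Forces:** those read between moves stayed below about 10 N.

**Checks that disagreed:** fits using only part of the rim, with the arm in the way or in shadow, scattered by about 0.5 mm. A gap of a few tenths of a millimetre at one pin is therefore below what the camera can show. Some automatic circle fits missed or were several millimetres off, so I did not rely on them.

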